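# Set cemented pipe unions under the weighted bench press

## Robot

A 7-joint arm with a two-finger parallel gripper is mounted at the origin on the work surface; the furniture and walls round the work are solid. World frame = base frame: x ahead of the robot, y to its left, z up, the work surface at z = 0. Lengths are in m, angles in rad, forces in N, time in s.
With the tool pointing down it reaches from about 0.4 to 0.85 m from the base axis. Payload 4.5 kg.
Tool frame: the origin (TCP) lies midway between the tips of the shut fingers; the grasp point (between the pads) lies 19 mm behind it; z points along the fingers, y is the direction in which the jaws open and shut (so a half turn about z gives the same grasp; the last joint's range is limited). The gripper opens to 88 mm and grips with 3 to 60 N. Pads are 18 mm wide; open, the fingers measure 123 mm over their backs; the gripper's body (75 mm by 187 mm) begins 45 mm behind the grasp point.
Start: joints at [-1.241, 0.689, -0.195, 1.565, 0.157, 0.902, -0.215], TCP at [0.182, 0.598, 0.239] pointing down, gripper open.
Joint ranges: [-3.01, 3.01], [-0.46, 2.08], [-1.47, 1.51], [0.13, 2.56], [-1, 4.14], [0.04, 2.09], [-2.66, 2.66]. Speed limits (rad/s): [2.57, 2.57, 3.14, 3.14, 3.14, 3.14, 3.14].

## Interface

Orientations are given as a unit quaternion [x, y, z, w].
In Python, from plant import r gives the robot as it stands. The module is installed in compiled form; this text tells all that it offers.
- The arm moves only by the tool carry_out, never from a script. Its argument "commands" is a list of rows, each a list of 6 numbers: the shift along the tool's x, y, z in m, then the turn, a rotation vector about the tool's x, y, z in degrees. In form: [[dx, dy, dz, wx, wy, wz], ...]. A call has 1 to 12 rows; each row is the pose to reach, as a shift and turn from the pose commanded when the call began, along the tool's axes at that moment; what a row does not reach only later rows make up. A row lasts 1/10 s, in which the tool goes at most 50 mm and 8.59 degrees, less where a joint would pass 70% of its speed; a pose out of reach is approached as far as the arm can. A call with a gripper value outside its range is refused whole. "fingers" is the closure in counts, from 0 (fully open) to 255 (shut), set as the call begins (left out, the last holds). The fingers move at their own pace and stop on an object; "grip_force" is the grip in N (left out, the last holds). Time passes only in rows, so rows that repeat a pose let the fingers close. It gives the time, the measured TCP pose, the force and the opening at its end, in the units of the state.
- r.get_state(): the state, without advancing time (a new reading comes with each control period).
- r.snapshot(name): name is "side" or "top" or "wrist"; returns a dict with "img" (480x640x3 uint8, blue, green, red), "intrinsics" (3x3 intrinsics, pixels), "k1" (the pictures are not rectified: a ray, as slopes to the right and down, at radius r is drawn at 1 + k1 r^2 times it, then the intrinsics apply), "extrinsics" (4x4, takes a point from camera to world coordinates); the wrist camera has in their place "tool_from_camera" (4x4, takes a point from camera to tool coordinates, whose origin is the TCP and whose axes are the flange's). Camera axes: x right, y down, z forward; pixel columns grow to the right and rows downward; lengths in m; the calibration is good to about 2 mm. A picture is of the moment at which its call begins: read the wrist's pose just before it. There is no depth.
- r.finish_job(): hands the job in, once; it reports no verdict.
Trained networks look in a picture, given as the dict that the camera call returned (one of the last four; its "shot" number tells which), for a name from the list of things; names that differ only in an ending like _2 or _b are one class to them, and where a whole thing is asked for, a point or a joint stands for the part that bears it (a point fixed in the world has none). Each returns a list of dicts, best first, with "p" (0 to 1); they miss things now and then, are a little off and sometimes report something else, mostly with a low value. They report only what shows in the picture. A call takes as long as a camera call.
- r.spot_in(picture, label): "xyz" ([x, y, z] in m, in world coordinates, good to about 4 mm: the middle of the surface that is visible of it).
- r.spot_point(picture, label): "xyz" ([x, y, z] in m, in world coordinates, good to about 4 mm: a listed point, or the origin of a listed thing).
The state is a dict: "clock": time; "q": joint angles; "qd": joint speeds; "joint_torque": joint torques, N m; "tool_pos": TCP position; "eef_rot": TCP orientation; "contact_force": force on the tool from outside, world axes, zero at the start; "moment": the same for the moment, N m; "opening": opening from 0.0 (shut) to 1.0 (fully open).
Only numpy, scipy, OpenCV 4.12 (cv2) and the standard library are available. Lean on these libraries where they do the work, as an engineer would, in place of code of your own. Each camera call takes 0.05 s, during which the arm holds its last target.

## Task

The black pipe unions standing on the bench have just been cemented and must set under the weighted platen of the small bench press. Stand all of them upright in the press's open tray, push the tray fully home until it clicks into its detent, then crack the release valve on top of the press open just a fraction of a turn so that the platen sinks slowly (well under 35 mm a second) and never drops, and when it rests on the unions shut the valve again. Leave the tray home with the unions upright in it, and do not disturb the open screw tin or the tape measure.

Things in the scene. Friction and masses are not known exactly. Their poses are not given: they have to be found in the camera images.
- union_1: black plastic pipe union, a stubby upright ribbed cylinder 53 to 55 mm in diameter and 50 mm tall, 0.11 kg, loose, standing on the bench; origin at the centre of its underside, z axis up along its own axis. Three or four such unions are present (None if absent); all are alike and may stand anywhere in the tray
- union_2: black plastic pipe union, a stubby upright ribbed cylinder 53 to 55 mm in diameter and 50 mm tall, 0.11 kg, loose, standing on the bench; origin at the centre of its underside, z axis up along its own axis. Three or four such unions are present (None if absent); all are alike and may stand anywhere in the tray
- union_3: black plastic pipe union, a stubby upright ribbed cylinder 53 to 55 mm in diameter and 50 mm tall, 0.11 kg, loose, standing on the bench; origin at the centre of its underside, z axis up along its own axis. Three or four such unions are present (None if absent); all are alike and may stand anywhere in the tray
- union_4: black plastic pipe union, a stubby upright ribbed cylinder 53 to 55 mm in diameter and 50 mm tall, 0.11 kg, loose, standing on the bench; origin at the centre of its underside, z axis up along its own axis. Three or four such unions are present (None if absent); all are alike and may stand anywhere in the tray
- press: small bench press, fixed: base, two 20 mm pillars at y = +-96 mm, a crosshead on top (|x| < 24, |y| < 112, z 185 to 210 mm; round cap of radius 24 mm in its middle up to z = 228 mm). Origin: centre of the underside. Its -x axis is the front, where the tray comes out; y runs along the crosshead
- tray_in (a point): centre of the upper face of the floor of the open steel tray, inside 128 (x) by 152 mm (y), which holds four unions two by two (for instance at x = +-31, y = +-43 mm from here); walls 4 mm thick, 14 mm above the floor; floor 18 mm above the bench. Axes as the press; moves with the tray
- tray_handle (a point): middle of the outermost surface of the tray's handle, a horizontal round bar 10 mm thick and 80 mm long along y, standing 18 mm out (axis) from the tray's front wall, axis 28 mm above the bench. Push it towards the press's +x to close the tray
- tray (a joint): how far the tray is open, m: 0 is fully home, 0.118 fully out (it starts out by 0.114 to 0.118). Sliding friction about 1.5 N; a sprung detent resists from about 15 mm to 6 mm before home with up to about 6 N in all, then pulls the tray home by itself, and holds it there
- platen_face (a point): centre of the platen's underside. The platen is a 100 (x) by 140 (y) by 16 mm aluminium plate on the ram, centred on the press; its front edge is 50 mm in front of the press's origin, and the tray at home stands 25 mm further out. Raised, its underside is 125 mm above the bench; the tops of unions in the tray are at 68 mm
- platen (a joint): how far the platen has sunk from its raised place, m: 0 raised (the start), about 0.057 resting on unions in the tray, 0.065 at its lower stop. It weighs about 1.2 kg (1.0 to 1.4) and sinks by its own weight while the valve is open enough
- valve_grip (a point): middle of the release valve's grip, a flat upright wing 46 mm long, 11 mm thick, 24 mm tall (13 mm below to 11 mm above this point), turning about the vertical axis through this point, on top of the crosshead at press y = +80 mm, 253 mm above the bench. Shut, the wing lies along the press's x. The block under it ends 27 mm below this point. Axes turn with the wing: x along it
- valve (a joint): angle of the release valve, rad: 0 shut (start), grows anticlockwise seen from above, stop 1.57; friction 0.12 N m, stays where left. Up to 0.2 the platen holds; it starts to sink somewhere between 0.25 and 0.7, which varies, then faster by about 7 mm/s per further 0.1 rad, to 40-55 mm/s (a drop) wide open; turning back slows and stops it
- tin: round metal screw tin, open on top, 64 mm diameter, 50 mm tall, a bystander standing on the bench; origin at the centre of its underside
- measure: tape measure, 38 x 82 x 59 mm, a bystander; origin at the centre of its underside

How it is judged:
On the way, in this order (a step that is already met when the one before it is completed fails the run):
1. all unions stand upright in the tray and the tray is home at its detent, the platen still raised (x of union_1 in the frame of tray_in between -0.062 and 0.062 m and y of union_1 in the frame of tray_in between -0.074 and 0.074 m and z of union_1 in the frame of tray_in between -0.006 and 0.006 m and angle between each of union_1, union_2, union_3, union_4's own z axis and vertical below 0.15 rad and x of union_2 in the frame of tray_in between -0.062 and 0.062 m and y of union_2 in the frame of tray_in between -0.074 and 0.074 m and z of union_2 in the frame of tray_in between -0.006 and 0.006 m and x of union_3 in the frame of tray_in between -0.062 and 0.062 m and y of union_3 in the frame of tray_in between -0.074 and 0.074 m and z of union_3 in the frame of tray_in between -0.006 and 0.006 m and x of union_4 in the frame of tray_in between -0.062 and 0.062 m and y of union_4 in the frame of tray_in between -0.074 and 0.074 m and z of union_4 in the frame of tray_in between -0.006 and 0.006 m and value of joint tray below 0.003 m and value of joint platen below 0.006 m), for 0.3 s.
2. the valve is cracked open and the platen is sinking (value of joint valve above 0.2 rad and value of joint platen above 0.02 m and value of joint tray below 0.003 m), for 0.05 s.
At the end, for the whole second after the job is handed in: every union present stands in the tray (centre inside the tray, underside within 6 mm of its floor, upright within 0.15 rad), the tray is home within 3 mm, the platen has sunk more than 53 mm and so rests on the unions, the valve is shut (less than 0.1 rad) (x of union_1 in the frame of tray_in between -0.062 and 0.062 m and y of union_1 in the frame of tray_in between -0.074 and 0.074 m and z of union_1 in the frame of tray_in between -0.006 and 0.006 m and angle between each of union_1, union_2, union_3, union_4's own z axis and vertical below 0.15 rad and x of union_2 in the frame of tray_in between -0.062 and 0.062 m and y of union_2 in the frame of tray_in between -0.074 and 0.074 m and z of union_2 in the frame of tray_in between -0.006 and 0.006 m and x of union_3 in the frame of tray_in between -0.062 and 0.062 m and y of union_3 in the frame of tray_in between -0.074 and 0.074 m and z of union_3 in the frame of tray_in between -0.006 and 0.006 m and x of union_4 in the frame of tray_in between -0.062 and 0.062 m and y of union_4 in the frame of tray_in between -0.074 and 0.074 m and z of union_4 in the frame of tray_in between -0.006 and 0.006 m and value of joint tray below 0.003 m and value of joint platen above 0.053 m and value of joint valve below 0.1 rad); the robot touches nothing.
It fails at once if the platen drops: it sinks faster than 35 mm/s (velocity of joint platen above 0.035 m/s).
It fails at once if the screw tin is disturbed (moved more than 30 mm) (distance of tin from where it was at the start of the episode above 0.03 m).
It fails at once if the tape measure is disturbed (moved more than 30 mm) (distance of measure from where it was at the start of the episode above 0.03 m).
Of union_1, union_2, union_3, union_4 only 3 to 4 are there at a start; the rules pass over those that are not, and their reading is None.
At some moment in a run one of union_1, union_2, union_3 may be knocked a few centimetres aside while the robot is not near it.
Once in a run the grip may slacken for a moment while it holds something.
It also fails if it takes over 200 s, if anything falls off the work surface, if the arm or the gripper's body presses on something with over 40 N, if the wrist force passes 120 N, or if a joint passes its speed limit or range.

## Working session

There is one attempt and no reset: what is moved stays moved. The work goes in short steps, Python scripts to look and compute and a tool call to move; the robot and the scene stay as the last step left them, time stands still between calls to the robot, and variables do not carry over. Pictures are saved under pics/ and viewed, and the job is handed in when it is done.

Besides the shell and the picture viewer there is one more tool, called after "Emit:" in YAML: its name, and indented under it one key for each argument. carry_out: Moves the arm, as the interface text tells. Its arguments: {"type":"object","properties":{"commands":{"type":"array","items":{"type":"array","items":{"type":"number"}}},"fingers":{"type":"number"},"grip_force":{"type":"number"}},"required":["commands"]}

```bash
ls; mkdir -p pics; cat > h.py <<'E'
import numpy as np, cv2
from scipy.spatial.transform import Rotation as R
from plant import r
def st():
    s=r.get_state(); return s
def snap(n,f):
    p=r.snapshot(n); cv2.imwrite('pics/'+f+'.png',p['img']); return p
def tool(v):  # world delta -> tool delta
    s=r.get_state(); return R.from_quat(s['eef_rot']).inv().apply(v)
E
python3 - <<'E'
from h import *
s=st(); print(s)
for n in ['side','top']:
    p=snap(n,n+'0'); print(n,p['extrinsics'],p['intrinsics'],p['k1'])
    for l in ['union_1','tray_in','tray_handle','platen_face','valve_grip','press','tin','measure']:
        print(l,[(np.round(d['xyz'],4),round(d['p'],2)) for d in r.spot_point(p,l)])
E
```

```text
pics
{'clock': 0.0, 'q': array([-1.24122553,  0.6900117 , -0.19454687,  1.56635055,  0.15732147,
        0.9025203 , -0.21508427]), 'qd': array([ 3.79375010e-04,  6.07742658e-04, -8.35693545e-04, -8.62242615e-05,
        5.28581156e-05,  9.06157199e-05,  3.32842252e-04]), 'joint_torque': array([-3.62018818e-04, -5.27564406e+01, -1.26702625e+00, -1.53426576e+01,
       -5.26838342e-02,  6.63470244e-03,  1.69364130e-04]), 'tool_pos': array([0.18202178, 0.59723058, 0.23789186]), 'eef_rot': array([ 1.47277817e-01,  9.89094712e-01, -9.43733215e-04, -7.28938583e-05]), 'contact_force': array([0.97071879, 0.01697974, 0.27779792]), 'moment': array([-0.05048024, -0.03501716,  0.05162508]), 'opening': 0.9989566550474298}
side [[ 0.89601726 -0.16919672  0.41051863 -0.0561129 ]
 [-0.44350193 -0.38565178  0.80906041 -0.94166464]
 [ 0.02142688 -0.90699789 -0.42058972  0.66013853]
 [ 0.          0.          0.          1.        ]] [[552.19898285   0.         319.16049973]
 [  0.         552.19898285 234.19055058]
 [  0.           0.           1.        ]] -0.010157338650651597
union_1 [(array([ 0.4
[... 513 characters left out ...]
0.          0.          0.          1.        ]] [[539.43752465   0.         314.94597824]
 [  0.         539.43752465 240.82941957]
 [  0.           0.           1.        ]] 0.0036868721133617383
union_1 [(array([0.4096, 0.1147, 0.0008]), 0.89), (array([ 0.5692, -0.0226, -0.0013]), 0.76), (array([ 0.5675, -0.2426,  0.0016]), 0.57)]
tray_in [(array([0.5592, 0.1476, 0.0207]), 0.89)]
tray_handle [(array([0.5947, 0.0613, 0.027 ]), 0.93)]
platen_face [(array([0.5184, 0.2658, 0.1212]), 0.68)]
valve_grip [(array([0.4404, 0.2363, 0.2547]), 0.5)]
press [(array([0.5175, 0.2659, 0.0006]), 0.77)]
tin [(array([3.381e-01, 2.411e-01, 1.000e-04]), 0.97), (array([ 0.52 ,  0.268, -0.001]), 0.41)]
measure []
```

View pics/top0.png

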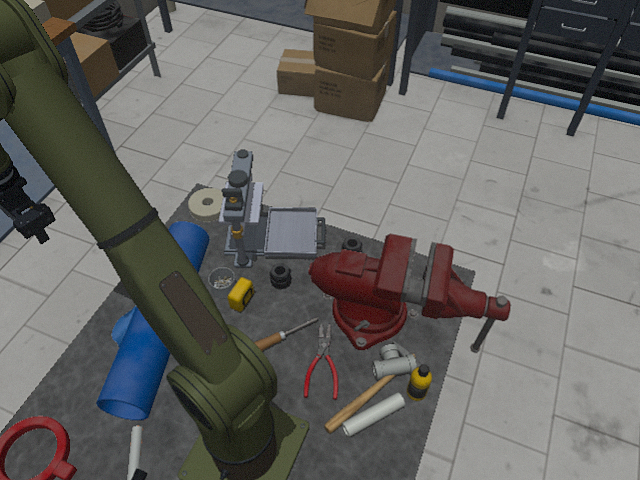

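View pics/side0.png

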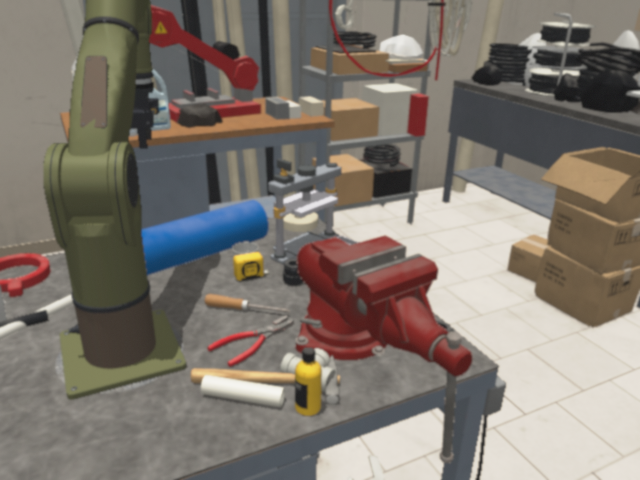

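```bash
cat >> h.py <<'E'
def wcam(p,s):
    T=np.eye(4);T[:3,:3]=R.from_quat(s['eef_rot']).as_matrix();T[:3,3]=s['tool_pos']
    return T@p['tool_from_camera']
def down(jaw_deg):
    # tool z down, tool y along world azimuth jaw_deg
    a=np.deg2rad(jaw_deg); y=np.array([np.cos(a),np.sin(a),0]); z=np.array([0,0,-1.]); x=np.cross(y,z)
    return R.from_matrix(np.c_[x,y,z])
def go(pos,jaw=None):
    s=r.get_state(); R0=R.from_quat(s['eef_rot'])
    d=R0.inv().apply(np.array(pos)-s['tool_pos'])
    if jaw is None: rv=np.zeros(3)
    else:
        c=[np.rad2deg((R0.inv()*down(j)).as_rotvec()) for j in (jaw,jaw+180)]
        rv=min(c,key=np.linalg.norm)
    y=R0.as_matrix()[:,1]
    print('tcp',np.round(s['tool_pos'],4),'jaw az',round(np.rad2deg(np.arctan2(y[1],y[0])),1),'q',np.round(s['q'],2),'op',round(s['opening'],3),'F',np.round(s['contact_force'],1),'t',round(s['clock'],2))
    print('row',np.round(d,4),np.round(rv,2))
E
python3 - <<'E'
from h import *
p=snap('wrist','w0'); print(p['tool_from_camera'],p['intrinsics'],p['k1'])
go([.182,.597,.45]); go([0.48,0.05,0.45]); go([0.48,0.05,0.45],19.6)
E
```

```text
[[-1.02071756e-03 -9.54334528e-01 -2.98738292e-01  7.75119541e-02]
 [ 9.99999377e-01 -8.39115722e-04 -7.36162144e-04 -6.50216836e-04]
 [ 4.51868954e-04 -2.98738858e-01  9.54334790e-01 -1.45653026e-01]
 [ 0.00000000e+00  0.00000000e+00  0.00000000e+00  1.00000000e+00]] [[353.54165089   0.         312.50468297]
 [  0.         353.54165089 243.1774359 ]
 [  0.           0.           1.        ]] -0.03603981448077943
tcp [0.1822 0.5979 0.2387] jaw az 73.1 q [-1.24  0.69 -0.19  1.57  0.16  0.9  -0.22] op 0.999 F [-0.1 -0.4 -0.4] t 0.95
row [-1.000e-04 -9.000e-04 -2.113e-01] [0. 0. 0.]
tcp [0.1822 0.5979 0.2387] jaw az 73.1 q [-1.24  0.69 -0.19  1.57  0.16  0.9  -0.22] op 0.999 F [-0.1 -0.4 -0.4] t 0.95
row [-0.4446 -0.4373 -0.2113] [0. 0. 0.]
tcp [0.1822 0.5979 0.2387] jaw az 73.1 q [-1.24  0.69 -0.19  1.57  0.16  0.9  -0.22] op 0.999 F [-0.1 -0.4 -0.4] t 0.95
row [-0.4446 -0.4373 -0.2113] [ 0.    0.   53.45]
```

View pics/w0.png

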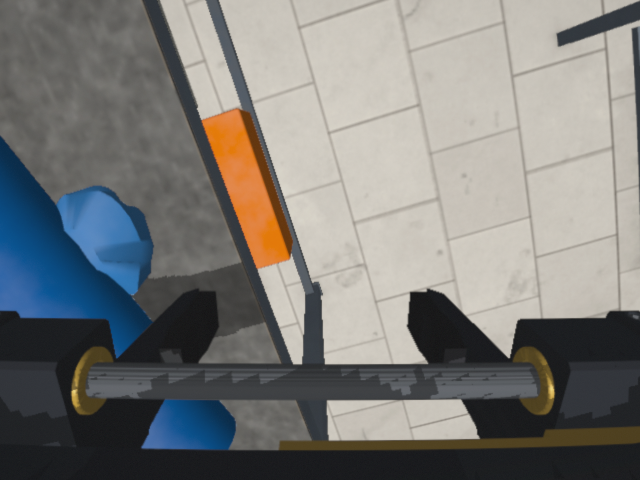

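Emit:
carry_out:
  commands:
    - [0, 0, -0.1, 0, 0, 0]
    - [0, 0, -0.2, 0, 0, 0]
    - [0, 0, -0.21, 0, 0, 0]
    - [0, 0, -0.21, 0, 0, 0]
    - [-0.445, -0.437, -0.21, 0, 0, 53.5]
    - [-0.445, -0.437, -0.21, 0, 0, 53.5]
    - [-0.445, -0.437, -0.21, 0, 0, 53.5]
    - [-0.445, -0.437, -0.21, 0, 0, 53.5]
    - [-0.445, -0.437, -0.21, 0, 0, 53.5]
    - [-0.445, -0.437, -0.21, 0, 0, 53.5]
    - [-0.445, -0.437, -0.21, 0, 0, 53.5]
    - [-0.445, -0.437, -0.21, 0, 0, 53.5]

```text
clock: 2.15
tool_pos: [0.3739, 0.2447, 0.4455]
eef_rot: [0.577, 0.817, 0.0, 0.0]
contact_force: [1.5, 0.4, -0.2]
opening: 1.001
```

```bash
python3 - <<'E'
from h import *
go([0.48,0.05,0.45],19.6)
E
```

```text
tcp [0.3739 0.2447 0.4455] jaw az 19.5 q [-0.76  0.22  0.11  1.73 -0.02  1.2  -0.31] op 1.001 F [ 1.5  0.4 -0.2] t 2.15
row [-0.219   0.0349 -0.0046] [ 0.05 -0.02 -0.07]
```

Emit:
carry_out:
  commands:
    - [-0.22, 0.035, -0.05, 0, 0, 0]
    - [-0.22, 0.035, -0.05, 0, 0, 0]
    - [-0.22, 0.035, -0.05, 0, 0, 0]
    - [-0.22, 0.035, -0.05, 0, 0, 0]
    - [-0.22, 0.035, -0.05, 0, 0, 0]
    - [-0.22, 0.035, -0.05, 0, 0, 0]
    - [-0.22, 0.035, -0.05, 0, 0, 0]

```text
clock: 2.85
tool_pos: [0.4799, 0.0512, 0.495]
eef_rot: [0.577, 0.817, 0.0, -0.0]
contact_force: [0.2, -0.1, -0.1]
opening: 1.0
```

```bash
cat >> h.py <<'E'
def pts(p,labels,extra=None):
    for l in labels:
        print(l,[(np.round(d['xyz'],4).tolist(),round(d['p'],2)) for d in r.spot_point(p,l)])
E
python3 - <<'E'
from h import *
go([0.48,0.05,0.5],19.6)
p=snap('wrist','w1'); pts(p,['union_1','tray_in','tray_handle','press','valve_grip','tin','measure'])
p=snap('top','t1'); pts(p,['union_1','tray_in','tray_handle','press','valve_grip','tin','measure'])
E
```

```text
tcp [0.4799 0.0512 0.495 ] jaw az 19.5 q [-0.37  0.26  0.24  1.53 -0.06  1.36  0.21] op 1.0 F [ 0.2 -0.1 -0.1] t 2.85
row [-0.0012 -0.0003 -0.005 ] [-0.01 -0.05 -0.08]
union_1 [([0.4156, 0.1136, 0.0024], 0.95), ([0.5676, -0.2468, 0.0002], 0.88), ([0.5655, -0.0262, -0.0006], 0.75), ([0.4429, 0.2385, 0.2548], 0.38)]
tray_in [([0.5592, 0.1486, 0.0235], 0.84)]
tray_handle [([0.5915, 0.0675, 0.0272], 0.72)]
press [([0.5109, 0.2658, -0.0013], 0.85)]
valve_grip [([0.4424, 0.2415, 0.2547], 0.57)]
tin [([0.3344, 0.2371, -0.0006], 0.72)]
measure [([0.3251, 0.1807, -0.0027], 0.65)]
union_1 [([0.4116, 0.1153, 0.0012], 0.9), ([0.5702, -0.0225, -0.0035], 0.76), ([0.5956, 0.0611, 0.0295], 0.44), ([0.5643, -0.2426, 0.0014], 0.4)]
tray_in [([0.5595, 0.1486, 0.0188], 0.86)]
tray_handle [([0.5938, 0.0595, 0.0282], 0.96)]
press [([0.5183, 0.2669, -0.004], 0.64)]
valve_grip [([0.5587, 0.1482, 0.0197], 0.69)]
tin []
measure [([0.3339, 0.1769, 0.0011], 0.43), ([0.5621, 0.1473, 0.0182], 0.34), ([0.5636, -0.2413, 0.0014], 0.18)]
```

View pics/w1.png

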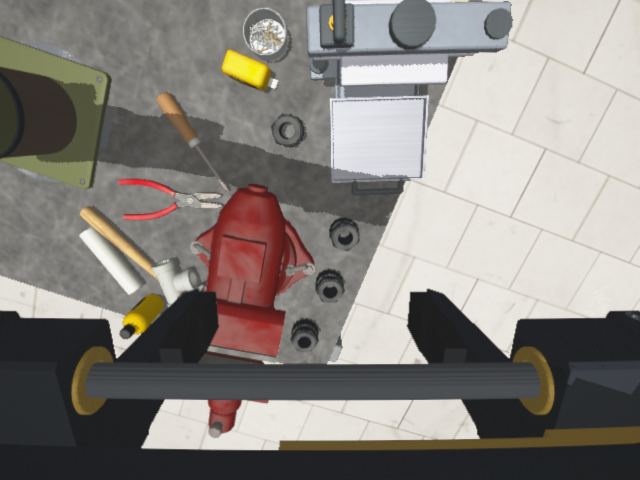

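View pics/t1.png

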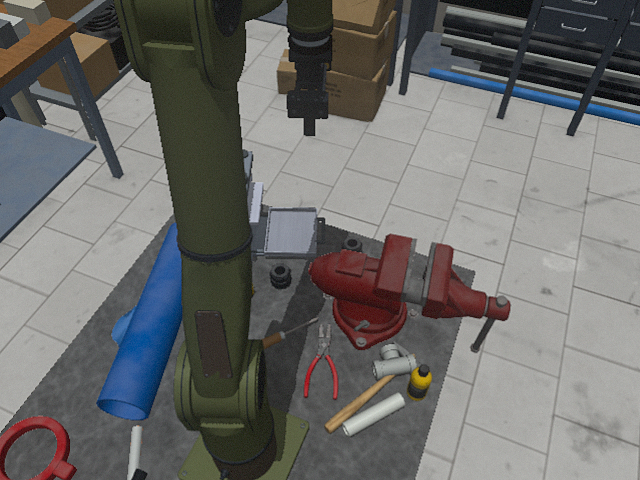

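```bash
cat >> h.py <<'E'
def pix(p,T,u,v,z):
    K=p['intrinsics']; d=np.array([(u-K[0,2])/K[0,0],(v-K[1,2])/K[1,1]]); k=p['k1']; rd=np.hypot(*d); q=rd
    for _ in range(20): q=rd/(1+k*q*q)
    m=d*(q/rd); ray=T[:3,:3]@np.array([m[0],m[1],1.]); o=T[:3,3]
    return o+ray*(z-o[2])/ray[2]
def proj(p,T,X):
    c=np.linalg.inv(T)@np.r_[X,1]; m=c[:2]/c[2]; m=m*(1+p['k1']*(m@m)); K=p['intrinsics']
    return K[0,0]*m[0]+K[0,2],K[1,1]*m[1]+K[1,2]
E
python3 - <<'E'
from h import *
s=st();p=r.snapshot('wrist');T=wcam(p,s)
for u,v in [(288,130),(345,234),(330,285),(305,335)]:
    print(pix(p,T,u,v,.05))
for n,u,v,z in [('FL',332,99,.032),('FR',427,97,.032),('nl',331,182,.032),('nr',422,178,.032),('cap',411,23,.228),('viseR',312,270,.0),('visejawR',282,345,.15),('visebodyR',285,220,.1),('tin',267,32,.05)]: print(n,pix(p,T,u,v,z).round(4))
cv2.imwrite('pics/crop.png',cv2.resize(p['img'][180:380,180:400],None,fx=3,fy=3))
E
```

```text
[0.41536013 0.11421597 0.05      ]
[ 0.56310719 -0.01671102  0.05      ]
[ 0.57207787 -0.11587405  0.05      ]
[ 0.56330387 -0.22951143  0.05      ]
FL [0.4658 0.183  0.032 ]
FR [0.6089 0.2377 0.032 ]
nl [0.5106 0.0575 0.032 ]
nr [0.6551 0.1163 0.032 ]
cap [0.5134 0.2614 0.228 ]
viseR [ 0.538 -0.118  0.   ]
visejawR [ 0.516  -0.1995  0.15  ]
visebodyR [ 0.4568 -0.015   0.1   ]
tin [0.3412 0.2374 0.05  ]
```

View pics/crop.png

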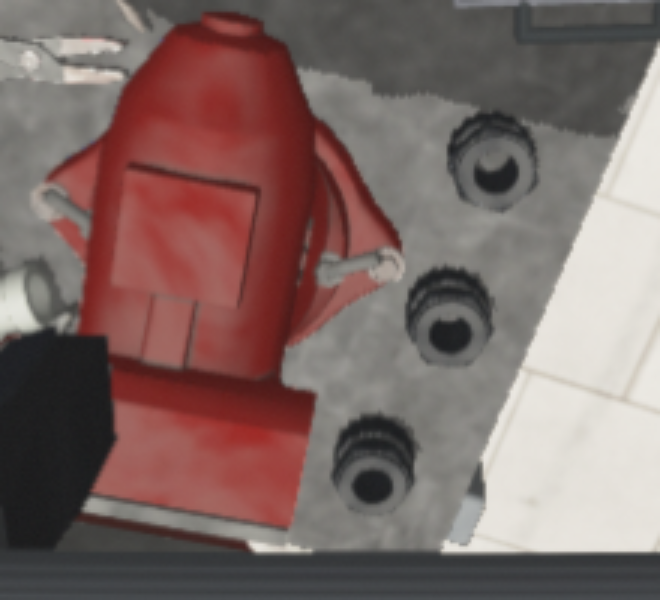

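```bash
cat >> h.py <<'E'
def tri(pa,Ta,a,pb,Tb,b):
    A=np.zeros((3,3));c=np.zeros(3)
    for p,T,uv in ((pa,Ta,a),(pb,Tb,b)):
        o=T[:3,3];d=pix(p,T,*uv,0.)-o;d/=np.linalg.norm(d);M=np.eye(3)-np.outer(d,d);A+=M;c+=M@o
    return np.linalg.solve(A,c)
E
python3 - <<'E'
from h import *
s=st();p=r.snapshot('wrist');T=wcam(p,s);t=r.snapshot('top');Tt=t['extrinsics']
print(tri(p,T,(285,310),t,Tt,(387,236)),tri(p,T,(277,355),t,Tt,(415,242)))
for u,v in [(345.7,236),(330,291.7),(305,342)]: print(pix(p,T,u,v,.05))
go([0.566,-0.235,0.26],-90)
E
```

```text
[ 0.50078582 -0.12047466  0.19241639] [ 0.5089625  -0.18772777  0.19738109]
[ 0.56554433 -0.0196242   0.05      ]
[ 0.5767268  -0.12834852  0.05      ]
[ 0.56837021 -0.24405709  0.05      ]
tcp [0.4801 0.051  0.4951] jaw az 19.5 q [-0.37  0.26  0.24  1.53 -0.06  1.36  0.21] op 0.999 F [ 0.7 -0.2 -0.4] t 3.8
row [-0.2983 -0.0147  0.2351] [  0.    -0.   -70.45]
```

Emit:
carry_out:
  commands:
    - [-0.3, -0.015, 0.0, 0, 0, 109.5]
    - [-0.3, -0.015, 0.0, 0, 0, 109.5]
    - [-0.3, -0.015, 0.0, 0, 0, 109.5]
    - [-0.3, -0.015, 0.0, 0, 0, 109.5]
    - [-0.3, -0.015, 0.0, 0, 0, 109.5]
    - [-0.3, -0.015, 0.0, 0, 0, 109.5]
    - [-0.3, -0.015, 0.0, 0, 0, 109.5]
    - [-0.3, -0.015, 0.0, 0, 0, 109.5]
    - [-0.3, -0.015, 0.1, 0, 0, 109.5]
    - [-0.3, -0.015, 0.15, 0, 0, 109.5]
    - [-0.3, -0.015, 0.2, 0, 0, 109.5]
    - [-0.3, -0.015, 0.235, 0, 0, 109.5]

```text
clock: 5.0
tool_pos: [0.5664, -0.2364, 0.2935]
eef_rot: [0.999, 0.053, 0.0, 0.0]
contact_force: [1.1, 1.1, -0.6]
opening: 1.001
```

```bash
python3 - <<'E'
from h import *
s=st();p=snap('wrist','w2');T=wcam(p,s);pts(p,['union_1'])
go([0.566,-0.245,0.26],-90)
for X in ([.566,-.02,.05],[.577,-.128,.05],[.568,-.245,.05]): print(proj(p,T,X))
E
```

```text
union_1 [([0.5733, -0.1279, -0.0021], 0.82), ([0.5676, -0.2445, -0.001], 0.8), ([0.4152, 0.1126, 0.0029], 0.73), ([0.5655, -0.023, 0.0001], 0.61)]
tcp [ 0.563  -0.2333  0.2885] jaw az -83.6 q [-0.04  0.71  0.68  1.56 -0.48  1.06 -0.69] op 1.004 F [-0.2  0.6  0.6] t 5.1
row [0.002  0.0122 0.0284] [-0.4   0.73  6.41]
(np.float64(117.96911683532906), np.float64(185.54946354813626))
(np.float64(214.98563744065615), np.float64(185.4166808397247))
(np.float64(319.6964883307792), np.float64(204.31676831796528))
```

View pics/w2.png

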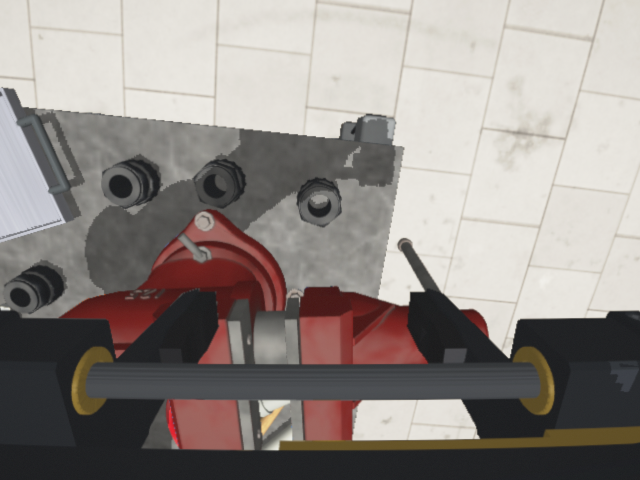

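```bash
python3 - <<'E'
from h import *
s=st();p=r.snapshot('wrist');T=wcam(p,s);t=snap('top','t2');Tt=t['extrinsics']
print(tri(p,T,(405,243),t,Tt,(475,348)),tri(p,T,(405,243),t,Tt,(502,299)))
print(tri(p,T,(352,295),t,Tt,(445,246)))
for u,v in [(320,203)]: print(pix(p,T,u,v,.05))
go([0.568,-0.245,0.08],-90);go([0.568,-0.245,0.02],-90)
E
```

```text
[ 0.4831353  -0.39414801 -0.10748993] [ 0.53186447 -0.37956163  0.04845696]
[ 0.52696063 -0.25977977  0.19648326]
[ 0.56384578 -0.24025052  0.05      ]
tcp [ 0.5668 -0.2368  0.2958] jaw az -83.4 q [-0.04  0.7   0.68  1.55 -0.48  1.06 -0.69] op 0.996 F [ 0.3 -1.2  1.6] t 5.2
row [0.0004 0.0081 0.2158] [0.03 0.03 6.64]
tcp [ 0.5668 -0.2368  0.2958] jaw az -83.4 q [-0.04  0.7   0.68  1.55 -0.48  1.06 -0.69] op 0.996 F [ 0.3 -1.2  1.6] t 5.2
row [0.0004 0.0081 0.2758] [0.03 0.03 6.64]
```

Emit:
carry_out:
  commands:
    - [-0.003, 0.007, 0.05, 0, -8, 0]
    - [-0.003, 0.007, 0.1, 0, -8, 0]
    - [-0.003, 0.007, 0.15, 0, -8, 0]
    - [-0.003, 0.007, 0.19, 0, -8, 0]
    - [-0.003, 0.007, 0.19, 0, -8, 0]
    - [-0.003, 0.007, 0.19, 0, -8, 0]

```text
clock: 5.8
tool_pos: [0.5664, -0.2454, 0.1081]
eef_rot: [0.996, 0.057, -0.068, 0.005]
contact_force: [-0.2, -0.5, 0.6]
opening: 1.0
```

```bash
python3 - <<'E'
from h import *
s=st();p=snap('wrist','w3');T=wcam(p,s);pts(p,['union_1'])
go([0.565,-0.2435,0.02])
E
```

```text
union_1 [([0.5736, -0.1265, -0.0024], 0.75), ([0.5669, -0.246, 0.001], 0.69), ([0.5663, -0.0257, 0.0018], 0.58)]
tcp [ 0.5668 -0.2458  0.1092] jaw az -83.5 q [ 0.01  0.98  0.59  1.59 -0.55  0.87 -0.65] op 0.996 F [0.6 0.  0.1] t 5.9
row [ 0.0104 -0.0028  0.0885] [0. 0. 0.]
```

View pics/w3.png

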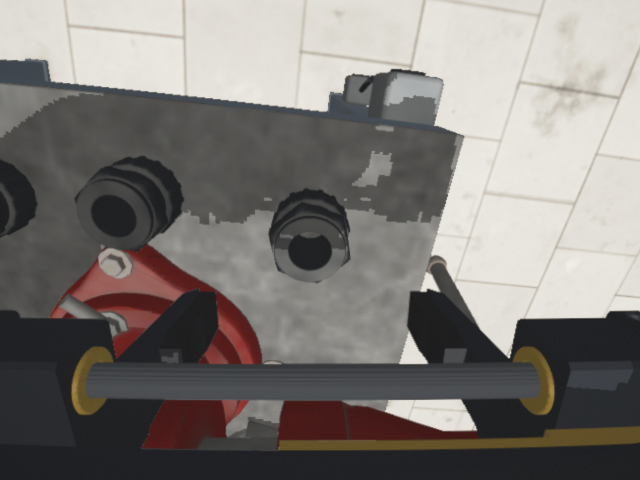

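```bash
python3 - <<'E'
from h import *
s=st();p=r.snapshot('wrist');T=wcam(p,s)
print(pix(p,T,310,252,.05)); go([0.565,-0.2445,0.02])
E
```

```text
[ 0.56629392 -0.24509501  0.05      ]
tcp [ 0.5665 -0.2456  0.1089] jaw az -83.5 q [ 0.01  0.98  0.59  1.59 -0.55  0.87 -0.65] op 1.001 F [ 0.1 -0.   0.3] t 5.95
row [ 0.0105 -0.0015  0.0883] [0. 0. 0.]
```

Emit:
carry_out:
  commands:
    - [0.004, 0, 0.03, 0, 0, 0]
    - [0.007, 0, 0.06, 0, 0, 0]
    - [0.0095, 0, 0.08, 0, 0, 0]
    - [0.01, 0, 0.088, 0, 0, 0]
    - [0.01, 0, 0.088, 0, 0, 0]

```text
clock: 6.45
tool_pos: [0.5624, -0.2445, 0.0174]
eef_rot: [0.996, 0.056, -0.069, 0.004]
contact_force: [-0.4, -0.0, -0.2]
opening: 1.001
```

Emit:
carry_out:
  commands:
    - [0, 0, 0, 0, 0, 0]
    - [0, 0, 0, 0, 0, 0]
    - [0, 0, 0, 0, 0, 0]
    - [0, 0, 0, 0, 0, 0]
    - [0, 0, 0, 0, 0, 0]
    - [0, 0, 0, 0, 0, 0]
  fingers: 255
  grip_force: 25

```text
clock: 7.05
tool_pos: [0.5621, -0.2443, 0.017]
eef_rot: [0.996, 0.056, -0.069, 0.004]
contact_force: [0.8, 0.2, 3.1]
opening: 0.6
```

```bash
python3 - <<'E'
from h import *
s=st();p=snap('wrist','w4')
go([0.565,-0.2445,0.02])
E
```

```text
tcp [ 0.5621 -0.2443  0.017 ] jaw az -83.6 q [ 0.04  1.1   0.51  1.62 -0.62  0.72 -0.61] op 0.604 F [-0.6  0.5  4.7] t 7.1
row [ 0.0024  0.0005 -0.0034] [0. 0. 0.]
```

View pics/w4.png

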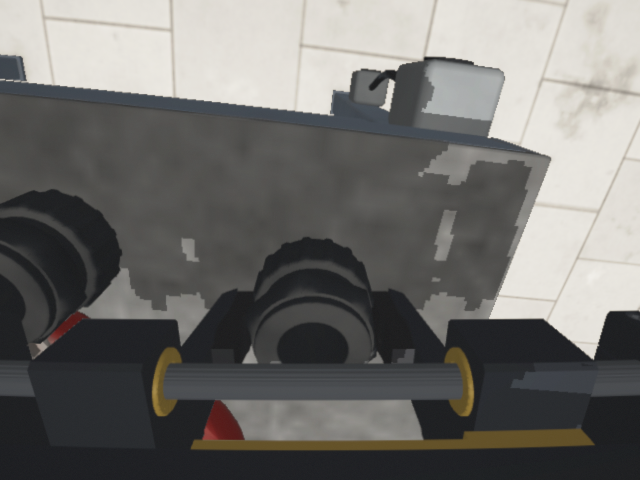

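Emit:
carry_out:
  commands:
    - [-0.004, 0, -0.03, 0, 0, 0]
    - [-0.01, 0, -0.075, 0, 0, 0]
    - [-0.017, 0, -0.12, 0, 0, 0]
    - [-0.024, 0, -0.17, 0, 0, 0]
    - [-0.031, 0, -0.22, 0, 0, 0]
    - [-0.035, 0, -0.25, 0, 8, 0]
    - [-0.035, 0, -0.25, 0, 8, 0]
    - [-0.035, 0, -0.25, 0, 8, 0]

```text
clock: 7.9
tool_pos: [0.5612, -0.2442, 0.2695]
eef_rot: [0.998, 0.055, 0.0, -0.0]
contact_force: [0.2, 0.8, -2.2]
opening: 0.6
```

```bash
python3 - <<'E'
from h import *
go([0.588,0.189,0.25],-159.5)
E
```

```text
tcp [ 0.5612 -0.2442  0.2695] jaw az -83.7 q [-0.02  0.72  0.67  1.6  -0.51  1.   -0.65] op 0.6 F [ 0.2  0.8 -2.2] t 7.9
row [ 0.0745 -0.4275  0.0199] [-5.000e-02  3.000e-02  7.584e+01]
```

Emit:
carry_out:
  commands:
    - [0.02, -0.05, 0, 0, 0, 8]
    - [0.0745, -0.4275, 0, 0, 0, 76]
    - [0.0745, -0.4275, 0, 0, 0, 76]
    - [0.0745, -0.4275, 0, 0, 0, 76]
    - [0.0745, -0.4275, 0, 0, 0, 76]
    - [0.0745, -0.4275, 0, 0, 0, 76]
    - [0.0745, -0.4275, 0, 0, 0, 76]
    - [0.0745, -0.4275, 0, 0, 0, 76]
    - [0.0745, -0.4275, 0, 0, 0, 76]
    - [0.0745, -0.4275, 0, 0, 0, 76]
    - [0.0745, -0.4275, 0, 0, 0, 76]

```text
clock: 9.0
tool_pos: [0.5871, 0.1905, 0.2662]
eef_rot: [0.823, -0.569, -0.001, 0.002]
contact_force: [-0.1, -1.0, -1.2]
opening: 0.603
```

```bash
python3 - <<'E'
from h import *
go([0.588,0.189,0.25],-159.5)
s=st();p=snap('wrist','w5');T=wcam(p,s);pts(p,['tray_in','tray_handle','press','union_1'])
E
```

```text
tcp [0.5871 0.1905 0.2662] jaw az -159.3 q [-0.9   0.91  1.12  1.59 -0.85  1.21 -2.39] op 0.603 F [-0.1 -1.  -1.2] t 9.0
row [ 0.0017 -0.0004  0.0162] [ 0.3  -0.07  0.18]
tray_in [([0.5608, 0.1529, 0.0179], 0.89)]
tray_handle [([0.5939, 0.0664, 0.0268], 0.55), ([0.5653, -0.0245, -0.0004], 0.18)]
press []
union_1 [([0.5888, 0.1803, 0.2484], 0.89), ([0.4123, 0.1155, 0.0013], 0.66), ([0.5666, -0.0265, 0.0018], 0.63)]
```

View pics/w5.png

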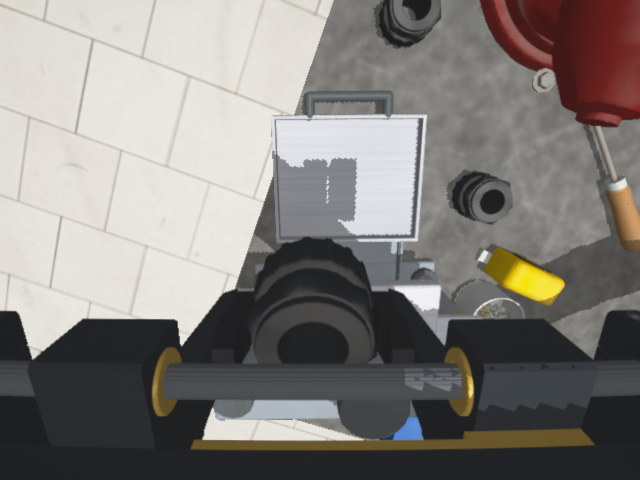

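```bash
python3 - <<'E'
from h import *
s=st();p=r.snapshot('wrist');T=wcam(p,s)
c=[pix(p,T,u,v,.032) for u,v in [(273,116),(426,115),(416,241),(276,240)]]
c=np.array(c)[:,:2]; print(c.round(4), c.mean(0)); 
for i in range(4):
    d=c[(i+1)%4]-c[i]; print(np.linalg.norm(d),np.rad2deg(np.arctan2(d[1],d[0])))
E
```

```text
[[0.6582 0.1124]
 [0.5114 0.0568]
 [0.4637 0.1834]
 [0.6131 0.2372]] [0.56162073 0.14747322]
0.15696320993899562 -159.2584581905837
0.13530397181258597 110.66631513974255
0.15883559766561484 19.788565143039087
0.13267763219837517 -70.1342962839165
```

Emit:
carry_out:
  commands:
    - [0.003, -0.002, 0.04, 0, 0, 0]
    - [0.003, -0.002, 0.08, 0, 0, 0]
    - [0.003, -0.002, 0.12, 0, 0, 0]
    - [0.003, -0.002, 0.16, 0, 0, 0]
    - [0.003, -0.002, 0.19, 0, 0, 0]
    - [0.003, -0.002, 0.21, 0, 0, 0]
    - [0.003, -0.002, 0.215, 0, 0, 0]
    - [0.003, -0.002, 0.215, 0, 0, 0]

```text
clock: 10.1
tool_pos: [0.5912, 0.1862, 0.0541]
eef_rot: [0.821, -0.571, -0.0, 0.0]
contact_force: [-0.2, 0.9, -2.4]
opening: 0.603
```

```bash
python3 - <<'E'
from h import *
go([0.5898,0.1884,0.037],-159.8)
s=st();p=snap('wrist','w6')
E
```

```text
tcp [0.5912 0.1862 0.0541] jaw az -159.6 q [-0.73  1.06  0.7   1.73 -0.98  0.74 -2.3 ] op 0.603 F [-0.2  0.9 -2.4] t 10.1
row [-0.0026  0.0005  0.0171] [0.02 0.02 0.16]
```

View pics/w6.png

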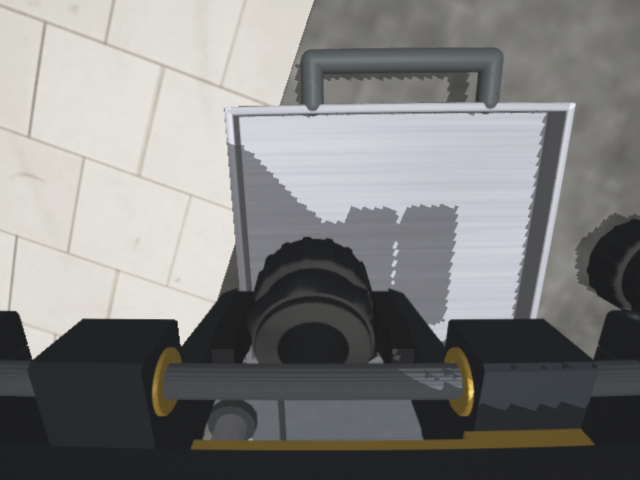

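Emit:
carry_out:
  commands:
    - [-0.002, 0, 0.01, 0, 0, 0]
    - [-0.002, 0, 0.0165, 0, 0, 0]
    - [-0.002, 0, 0.0165, 0, 0, 0]

```text
clock: 10.45
tool_pos: [0.5906, 0.1895, 0.0374]
eef_rot: [0.821, -0.57, -0.0, -0.001]
contact_force: [0.1, 0.8, -0.1]
opening: 0.595
```

Emit:
carry_out:
  commands:
    - [0, 0, 0, 0, 0, 0]
    - [0, 0, 0, 0, 0, 0]
    - [0, 0, 0, 0, 0, 0]
    - [0, 0, 0, 0, 0, 0]
  fingers: 60

```text
clock: 10.85
tool_pos: [0.5904, 0.1886, 0.0377]
eef_rot: [0.821, -0.571, 0.0, 0.0]
contact_force: [-0.5, 0.8, 0.4]
opening: 0.766
```

```bash
python3 - <<'E'
from h import *
go([0.5898,0.1884,0.037],-159.8)
s=st();p=snap('wrist','w7')
E
```

```text
tcp [0.5904 0.1886 0.0377] jaw az -159.6 q [-0.72  1.08  0.65  1.73 -0.98  0.7  -2.3 ] op 0.766 F [-0.5  0.8  0.4] t 10.85
row [-0.      0.0006  0.0007] [-0.   -0.01  0.22]
```

View pics/w7.png

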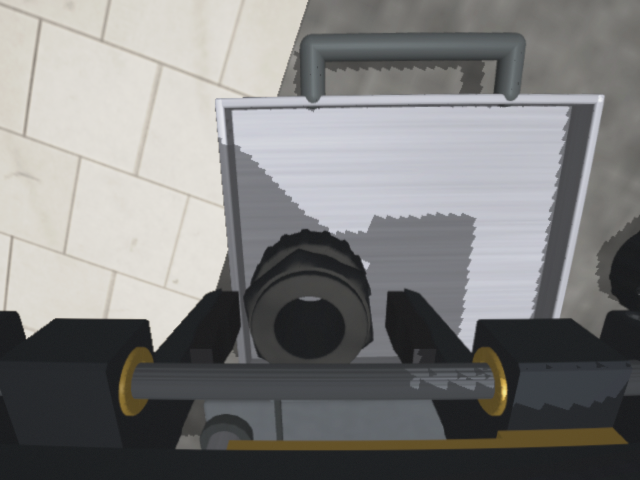

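Emit:
carry_out:
  commands:
    - [0, 0, -0.03, 0, 0, 0]
    - [0, 0, -0.08, 0, 0, 0]
    - [0, 0, -0.13, 0, 0, 0]
    - [0, 0, -0.18, 0, 0, 0]
    - [0, 0, -0.21, 0, 0, 0]
    - [0, 0, -0.21, 0, 0, 0]
  fingers: 0

```text
clock: 11.5
tool_pos: [0.5931, 0.1881, 0.2526]
eef_rot: [0.821, -0.571, 0.003, -0.003]
contact_force: [0.0, 0.3, 0.4]
opening: 1.0
```

```bash
python3 - <<'E'
from h import *
go([0.576,-0.128,0.24],-88)
s=st();p=snap('wrist','w8');pts(p,['union_1','tray_in'])
E
```

```text
tcp [0.5931 0.1881 0.2526] jaw az -159.6 q [-0.82  0.83  0.9   1.6  -0.72  1.06 -2.51] op 1.0 F [0.  0.3 0.4] t 11.5
row [0.2903 0.1263 0.012 ] [ -0.38  -0.4  -71.59]
union_1 [([0.5661, -0.0248, 0.0034], 0.92), ([0.414, 0.1135, 0.002], 0.65), ([0.5929, 0.1809, 0.0164], 0.61)]
tray_in [([0.5615, 0.149, 0.0193], 0.56)]
```

View pics/w8.png

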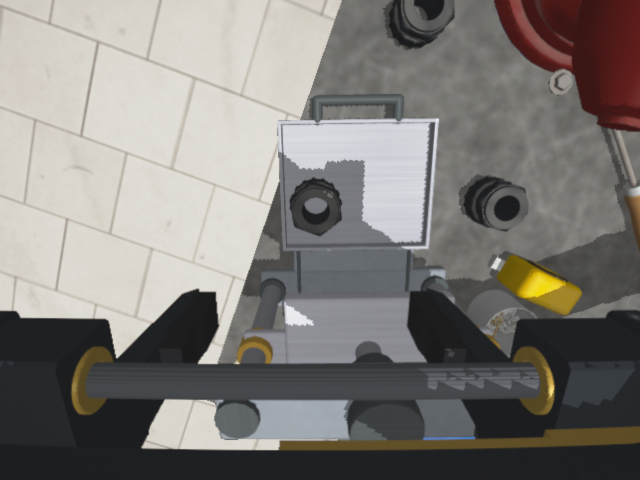

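```bash
cat >> h.py <<'E'
C=np.array([.561,.148]); X=np.array([np.cos(np.deg2rad(110.2)),np.sin(np.deg2rad(110.2))]); Y=np.array([-X[1],X[0]])
def tr(P): d=np.array(P)[:2]-C; return round(d@X,4),round(d@Y,4)
def slot(x,y): return C+x*X+y*Y
E
python3 - <<'E'
from h import *
s=st();p=r.snapshot('wrist');T=wcam(p,s)
P=pix(p,T,316,206,.068); print(P,tr(P))
c=np.array([pix(p,T,u,v,.032) for u,v in [(279,121),(438,119),(430,249),(284,248)]])
print(c.mean(0),[tr(q) for q in c])
E
```

```text
[0.59017976 0.17588172 0.068     ] (np.float64(0.0161), np.float64(-0.037))
[0.55382899 0.14966046 0.032     ] [(np.float64(-0.0601), np.float64(-0.0728)), (np.float64(-0.0629), np.float64(0.0814)), (np.float64(0.07), np.float64(0.0867)), (np.float64(0.0692), np.float64(-0.0706))]
```

```bash
python3 - <<'E'
from h import *
import numpy as np
p=r.snapshot('wrist')
s={'eef_rot':[0.821,-0.571,0,0],'tool_pos':[0.5904,0.1886,0.0377]}
T=wcam(p,s)
P=pix(p,T,309,327,.068); print(P,tr(P))
c=np.array([pix(p,T,u,v,.032) for u,v in [(217,99),(603,96)]]);print(c,[tr(q) for q in c])
s=st();T=wcam(p,s);print(s['tool_pos'],s['eef_rot'])
cv2.imwrite('pics/w9.png',p['img'])
for u,v in [(316,206)]: P=pix(p,T,u,v,.068); print(P,tr(P))
t=snap('top','t3');pts(t,['union_1','tray_in'])
E
```

```text
[0.5944953  0.18014135 0.068     ] (np.float64(0.0186), np.float64(-0.0425))
[[0.65755515 0.11624568 0.032     ]
 [0.51111689 0.0594342  0.032     ]] [(np.float64(-0.0631), np.float64(-0.0797)), (np.float64(-0.0659), np.float64(0.0774))]
[0.58933756 0.18888622 0.24583714] [ 0.82125594 -0.5705578  -0.00118832  0.00103271]
[0.58974172 0.1754706  0.068     ] (np.float64(0.0159), np.float64(-0.0365))
union_1 [([0.5687, -0.0256, -0.005], 0.62)]
tray_in [([0.5578, 0.1503, 0.0184], 0.92)]
```

View pics/w9.png

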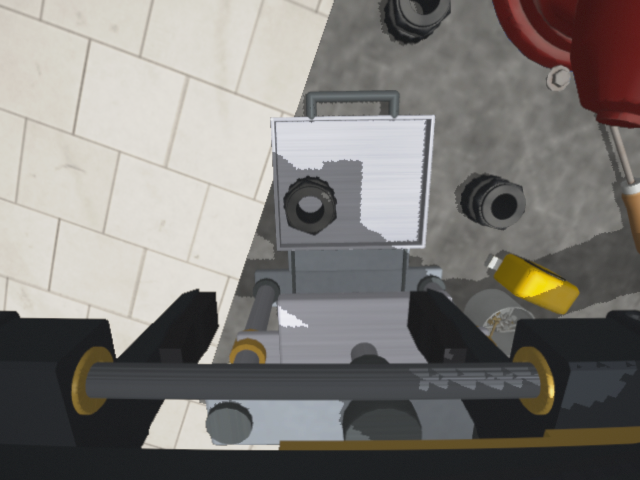

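```bash
python3 - <<'E'
from h import *
P=slot(-.034,-.042);print(P)
go([*P,.05],-159.8)
E
```

```text
[0.61215685 0.13059376]
tcp [0.5898 0.1887 0.2463] jaw az -159.6 q [-0.82  0.83  0.89  1.6  -0.72  1.06 -2.51] op 1.0 F [ 1.2 -0.1  0.6] t 11.9
row [ 0.0622 -0.0011  0.1963] [0.12 0.01 0.21]
```

Emit:
carry_out:
  commands:
    - [0.03, -0.001, 0, 0, 0, 0]
    - [0.062, -0.001, 0, 0, 0, 0]
    - [0.062, -0.001, 0.05, 0, 0, 0]
    - [0.062, -0.001, 0.1, 0, 0, 0]
    - [0.062, -0.001, 0.15, 0, 0, 0]
    - [0.062, -0.001, 0.19, 0, 0, 0]
    - [0.062, -0.001, 0.196, 0, 0, 0]
    - [0.062, -0.001, 0.196, 0, 0, 0]
  fingers: 255

```text
clock: 12.7
tool_pos: [0.6125, 0.1305, 0.0509]
eef_rot: [0.821, -0.571, -0.001, 0.001]
contact_force: [0.1, -0.0, 1.1]
opening: 0.3
```

```bash
python3 - <<'E'
from h import *
go([*slot(-.007,-.041),.05],-159.8)
p=snap('wrist','w10')
E
```

```text
tcp [0.6125 0.1305 0.0509] jaw az -159.6 q [-0.62  1.06  0.65  1.7  -0.93  0.72 -2.25] op 0.3 F [ 0.1 -0.   1.1] t 12.7
row [-0.0272  0.0012  0.0009] [ 0.11 -0.    0.2 ]
```

View pics/w10.png

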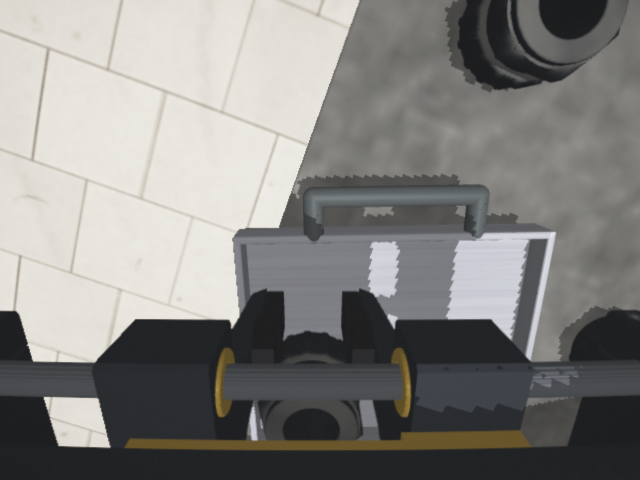

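Emit:
carry_out:
  commands:
    - [0, 0, 0, 0, 0, 0]
    - [0, 0, 0, 0, 0, 0]
    - [0, 0, 0, 0, 0, 0]
    - [-0.007, 0.001, 0, 0, 0, 0]
    - [-0.014, 0.001, 0, 0, 0, 0]
    - [-0.02, 0.001, 0, 0, 0, 0]
    - [-0.026, 0.001, 0, 0, 0, 0]
    - [-0.026, 0.001, 0, 0, 0, 0]
    - [-0.026, 0.001, 0, 0, 0, 0]

```text
clock: 13.65
tool_pos: [0.6027, 0.1554, 0.0514]
eef_rot: [0.821, -0.57, -0.0, 0.0]
contact_force: [1.0, -0.2, -0.7]
opening: 0.006
```

```bash
python3 - <<'E'
from h import *
go([*slot(-.007,-.041),.05],-159.8)
p=snap('wrist','w11')
E
```

```text
tcp [0.6027 0.1554 0.0514] jaw az -159.5 q [-0.66  1.05  0.65  1.72 -0.94  0.71 -2.29] op 0.006 F [ 1.  -0.2 -0.7] t 13.65
row [-0.0005  0.0007  0.0014] [0.02 0.02 0.25]
```

View pics/w11.png

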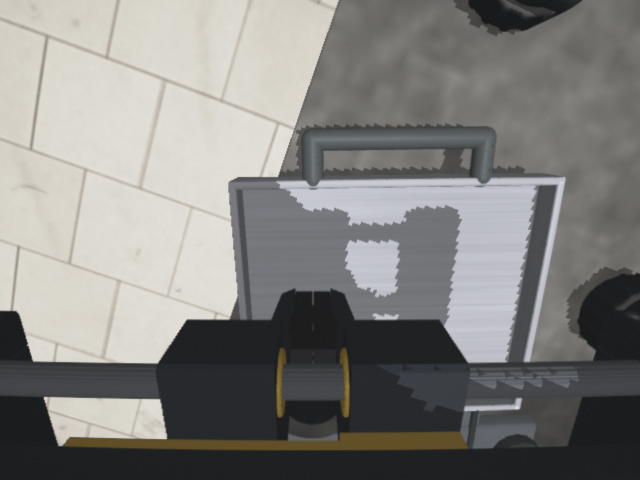

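Emit:
carry_out:
  commands:
    - [0.01, 0, 0, 0, 0, 0]
    - [0.01, 0, -0.05, 0, 0, 0]
    - [0.01, 0, -0.1, 0, 0, 0]
    - [0.01, 0, -0.15, 0, 0, 0]
    - [0.01, 0, -0.2, 0, 0, 0]
    - [0.01, 0, -0.2, 0, 0, 0]
    - [0.01, 0, -0.2, 0, 0, 0]
  fingers: 0

```text
clock: 14.4
tool_pos: [0.6071, 0.1447, 0.2526]
eef_rot: [0.821, -0.571, 0.001, -0.001]
contact_force: [0.5, 0.8, -1.4]
opening: 0.619
```

```bash
python3 - <<'E'
from h import *
go([0.575,-0.128,0.25],-90)
p=snap('wrist','w12'); pts(p,['union_1','tray_in'])
E
```

```text
tcp [0.6071 0.1447 0.2526] jaw az -159.6 q [-0.73  0.82  0.87  1.58 -0.69  1.06 -2.46] op 0.619 F [ 0.5  0.8 -1.4] t 14.4
row [0.2445 0.1249 0.0023] [ -0.11  -0.08 -69.64]
union_1 [([0.5884, 0.1893, 0.0177], 0.65), ([0.5659, -0.0263, -0.0015], 0.59), ([0.412, 0.1145, 0.0009], 0.55)]
tray_in [([0.5627, 0.1501, 0.0225], 0.72), ([0.593, 0.1893, 0.0152], 0.41)]
```

View pics/w12.png

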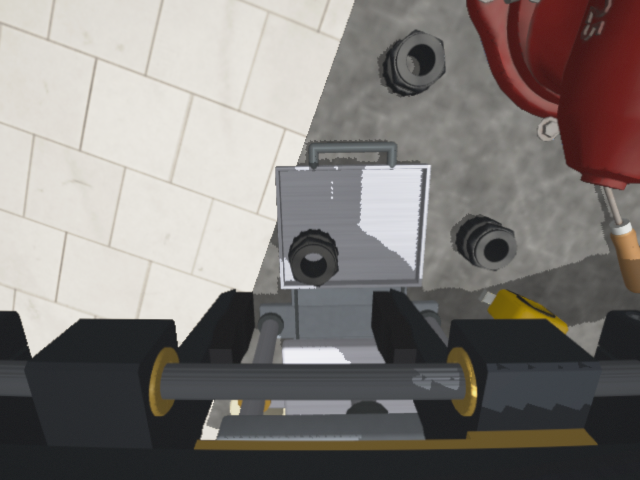

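Emit:
carry_out:
  commands:
    - [0.2445, 0.125, 0, 0, 0, -69.5]
    - [0.2445, 0.125, 0, 0, 0, -69.5]
    - [0.2445, 0.125, 0, 0, 0, -69.5]
    - [0.2445, 0.125, 0, 0, 0, -69.5]
    - [0.2445, 0.125, 0, 0, 0, -69.5]
    - [0.2445, 0.125, 0, 0, 0, -69.5]
    - [0.2445, 0.125, 0, 0, 0, -69.5]
    - [0.2445, 0.125, 0.04, 0, 0, -69.5]
    - [0.2445, 0.125, 0.08, 0, 0, -69.5]
    - [0.2445, 0.125, 0.1, 0, 0, -69.5]
    - [0.2445, 0.125, 0.1, 0, 0, -69.5]

```text
clock: 15.65
tool_pos: [0.5714, -0.1262, 0.1472]
eef_rot: [1.0, -0.001, -0.005, -0.001]
contact_force: [-0.9, -0.5, 0.6]
opening: 1.004
```

```bash
python3 - <<'E'
from h import *
go([0.575,-0.128,0.02],-90)
p=snap('wrist','w13'); pts(p,['union_1'])
E
```

```text
tcp [ 0.5714 -0.1262  0.1472] jaw az -90.1 q [-0.07  0.8   0.38  1.78 -0.45  0.66 -1.01] op 1.004 F [-0.9 -0.5  0.6] t 15.65
row [0.0048 0.0021 0.1272] [-0.14  0.52 -0.1 ]
union_1 [([0.5765, -0.128, -0.0025], 0.71), ([0.5685, -0.0233, 0.0004], 0.7)]
```

View pics/w13.png

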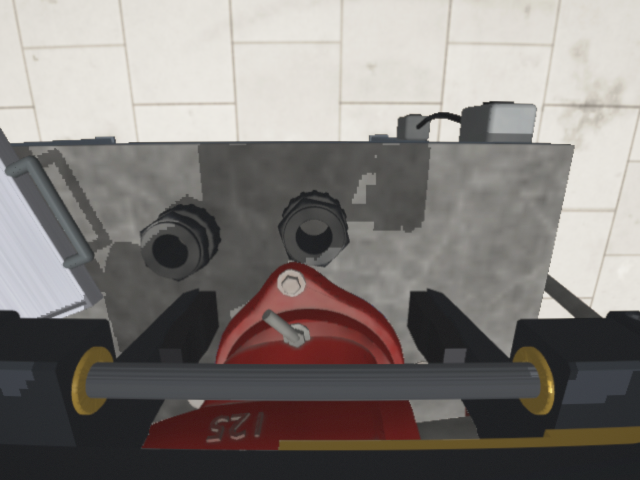

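```bash
python3 - <<'E'
from h import *
s=st();p=r.snapshot('wrist');T=wcam(p,s); P=pix(p,T,314,235,.05);print(P)
go([P[0]+.002,P[1],0.02],-90)
E
```

```text
[ 0.58009282 -0.12908724  0.05      ]
tcp [ 0.5749 -0.1276  0.1519] jaw az -90.1 q [-0.08  0.79  0.38  1.78 -0.45  0.66 -1.01] op 1.001 F [ 0.7 -0.4  0. ] t 15.8
row [0.0071 0.0014 0.1319] [ 0.02 -0.02 -0.1 ]
```

Emit:
carry_out:
  commands:
    - [0.004, 0.001, 0.04, 0, 0, 0]
    - [0.004, 0.001, 0.08, 0, 0, 0]
    - [0.004, 0.001, 0.11, 0, 0, 0]
    - [0.004, 0.001, 0.125, 0, 0, 0]
    - [0.004, 0.001, 0.132, 0, 0, 0]
    - [0.004, 0.001, 0.132, 0, 0, 0]
    - [0.004, 0.001, 0.132, 0, 0, 0]

```text
clock: 16.5
tool_pos: [0.5798, -0.1286, 0.021]
eef_rot: [1.0, -0.001, 0.001, 0.0]
contact_force: [0.1, -1.0, -0.1]
opening: 0.999
```

```bash
python3 - <<'E'
from h import *
go([.578,-.128,.02],-90)
p=snap('wrist','w14')
E
```

```text
tcp [ 0.5798 -0.1286  0.021 ] jaw az -90.1 q [ 0.    0.99  0.25  1.8  -0.54  0.41 -0.93] op 0.999 F [ 0.1 -1.  -0.1] t 16.5
row [-0.0018 -0.0006  0.001 ] [ 0.05 -0.15 -0.08]
```

View pics/w14.png

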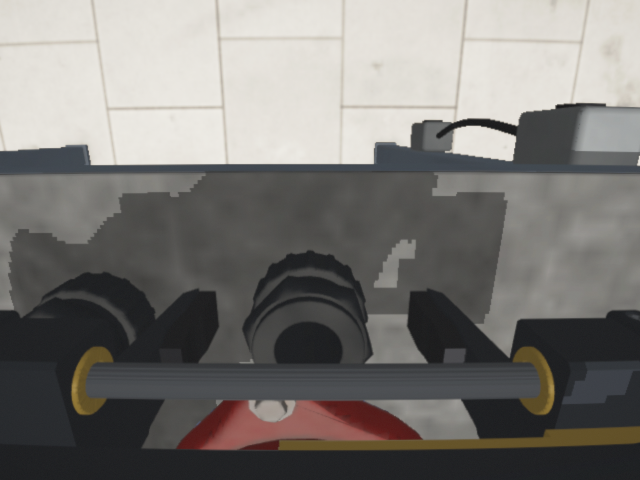

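Emit:
carry_out:
  commands:
    - [0, 0, 0, 0, 0, 0]
    - [0, 0, 0, 0, 0, 0]
    - [0, 0, 0, 0, 0, 0]
    - [0, 0, 0, 0, 0, 0]
    - [0, 0, 0, 0, 0, 0]
    - [0, 0, 0, 0, 0, 0]
  fingers: 255

```text
clock: 17.15
tool_pos: [0.5786, -0.128, 0.0196]
eef_rot: [1.0, -0.001, 0.0, -0.0]
contact_force: [-0.3, 0.8, 0.7]
opening: 0.604
```

Emit:
carry_out:
  commands:
    - [0, 0, -0.02, 0, 0, 0]
    - [0, 0, -0.06, 0, 0, 0]
    - [0, 0, -0.11, 0, 0, 0]
    - [0, 0, -0.16, 0, 0, 0]
    - [0, 0, -0.21, 0, 0, 0]
    - [0, 0, -0.23, 0, 0, 0]
    - [0, 0, -0.23, 0, 0, 0]

```text
clock: 17.85
tool_pos: [0.5804, -0.129, 0.2528]
eef_rot: [1.0, -0.001, 0.003, 0.001]
contact_force: [0.7, 0.0, -1.5]
opening: 0.607
```

```bash
python3 - <<'E'
from h import *
P=slot(.028,.041); print(P)
go([*P,.25],-159.8)
p=snap('wrist','w15')
E
```

```text
[0.51285344 0.16012058]
tcp [ 0.5804 -0.129   0.2528] jaw az -90.1 q [-0.13  0.67  0.48  1.67 -0.38  0.88 -1.07] op 0.607 F [ 0.7  0.  -1.5] t 17.85
row [-0.068  -0.289   0.0019] [-0.16 -0.38 69.71]
```

View pics/w15.png

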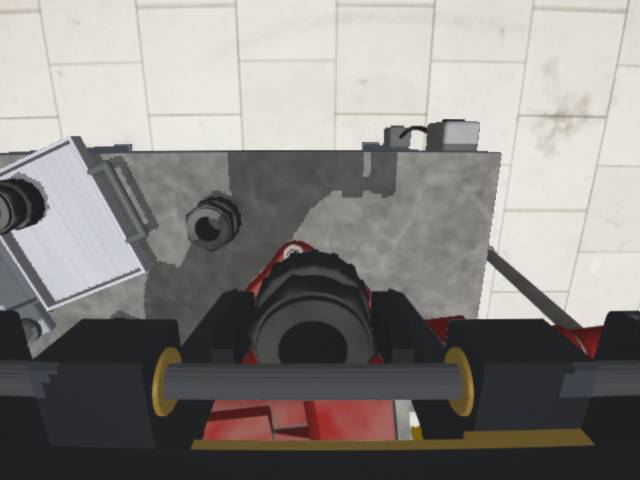

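Emit:
carry_out:
  commands:
    - [-0.068, -0.289, 0, 0, 0, 69.7]
    - [-0.068, -0.289, 0, 0, 0, 69.7]
    - [-0.068, -0.289, 0, 0, 0, 69.7]
    - [-0.068, -0.289, 0, 0, 0, 69.7]
    - [-0.068, -0.289, 0, 0, 0, 69.7]
    - [-0.068, -0.289, 0, 0, 0, 69.7]
    - [-0.068, -0.289, 0, 0, 0, 69.7]
    - [-0.068, -0.289, 0, 0, 0, 69.7]
    - [-0.068, -0.289, 0, 0, 0, 69.7]
    - [-0.068, -0.289, 0, 0, 0, 69.7]
    - [-0.068, -0.289, 0, 0, 0, 69.7]

```text
clock: 19.0
tool_pos: [0.5107, 0.1604, 0.2488]
eef_rot: [0.821, -0.571, -0.0, 0.001]
contact_force: [-0.5, -0.3, -0.8]
opening: 0.606
```

```bash
python3 - <<'E'
from h import *
go([*slot(.028,.041),.04],-159.8)
p=snap('wrist','w16')
E
```

```text
tcp [0.5107 0.1604 0.2488] jaw az -159.7 q [-0.89  0.72  0.9   1.85 -0.71  0.92 -2.44] op 0.606 F [-0.5 -0.3 -0.8] t 19.0
row [ 0.001  -0.0023  0.2088] [0.08 0.   0.1 ]
```

View pics/w16.png

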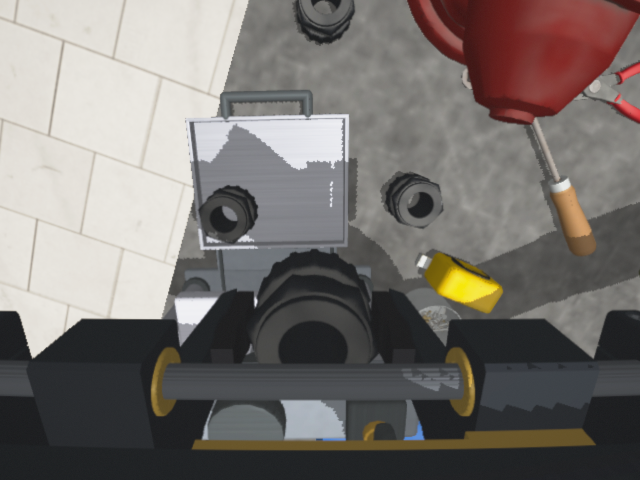

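Emit:
carry_out:
  commands:
    - [0.001, -0.002, 0.04, 0, 0, 0]
    - [0.001, -0.002, 0.08, 0, 0, 0]
    - [0.001, -0.002, 0.12, 0, 0, 0]
    - [0.001, -0.002, 0.15, 0, 0, 0]
    - [0.001, -0.002, 0.18, 0, 0, 0]
    - [0.001, -0.002, 0.195, 0, 0, 0]
    - [0.001, -0.002, 0.195, 0, 0, 0]

```text
clock: 19.75
tool_pos: [0.5123, 0.1602, 0.053]
eef_rot: [0.82, -0.572, -0.002, 0.001]
contact_force: [0.3, 0.5, -1.3]
opening: 0.601
```

```bash
python3 - <<'E'
from h import *
go([*slot(.028,.041),.04],-159.8)
p=snap('wrist','w17')
E
```

```text
tcp [0.5123 0.1602 0.053 ] jaw az -159.8 q [-0.66  0.95  0.48  1.98 -0.97  0.47 -2.24] op 0.601 F [ 0.3  0.5 -1.3] t 19.75
row [ 0.0003 -0.0006  0.013 ] [0.17 0.1  0.01]
```

View pics/w17.png

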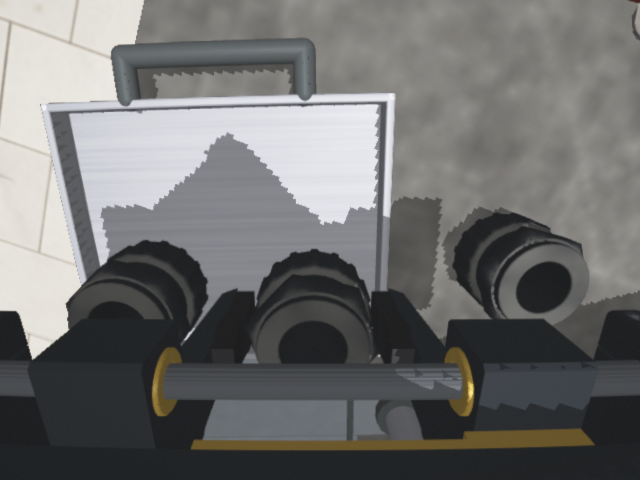

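Emit:
carry_out:
  commands:
    - [0, 0, 0.007, 0, 0, 0]
    - [0, 0, 0.013, 0, 0, 0]
    - [0, 0, 0.013, 0, 0, 0]
    - [0, 0, 0.013, 0, 0, 0]

```text
clock: 20.2
tool_pos: [0.5133, 0.1608, 0.0418]
eef_rot: [0.82, -0.572, 0.0, -0.0]
contact_force: [0.4, 0.0, -0.2]
opening: 0.602
```

Emit:
carry_out:
  commands:
    - [0, 0, 0, 0, 0, 0]
    - [0, 0, 0, 0, 0, 0]
    - [0, 0, 0, 0, 0, 0]
    - [0, 0, -0.02, 0, 0, 0]
    - [0, 0, -0.06, 0, 0, 0]
    - [0, 0, -0.11, 0, 0, 0]
    - [0, 0, -0.16, 0, 0, 0]
    - [0, 0, -0.21, 0, 0, 0]
    - [0, 0, -0.21, 0, 0, 0]
  fingers: 60

```text
clock: 21.1
tool_pos: [0.517, 0.1602, 0.2577]
eef_rot: [0.82, -0.572, 0.004, -0.004]
contact_force: [1.2, -0.7, -0.7]
opening: 0.764
```

```bash
python3 - <<'E'
from h import *
go([.566,-.024,.15],-90);go([.413,.114,.25],-159.8)
p=snap('wrist','w18');pts(p,['union_1','tray_in'])
E
```

```text
tcp [0.517  0.1602 0.2577] jaw az -159.8 q [-0.85  0.68  0.82  1.84 -0.63  0.89 -2.52] op 0.764 F [ 1.2 -0.7 -0.7] t 21.1
row [0.1896 0.0189 0.1078] [ -0.54  -0.5  -69.81]
tcp [0.517  0.1602 0.2577] jaw az -159.8 q [-0.85  0.68  0.82  1.84 -0.63  0.89 -2.52] op 0.764 F [ 1.2 -0.7 -0.7] t 21.1
row [0.0074 0.1137 0.0064] [-0.69 -0.09 -0.01]
union_1 [([0.5881, 0.1904, 0.0149], 0.92), ([0.5666, -0.0273, 0.0027], 0.86), ([0.4133, 0.115, 0.0008], 0.8), ([0.5079, 0.16, 0.0131], 0.62)]
tray_in [([0.5605, 0.1518, 0.0194], 0.58)]
```

View pics/w18.png

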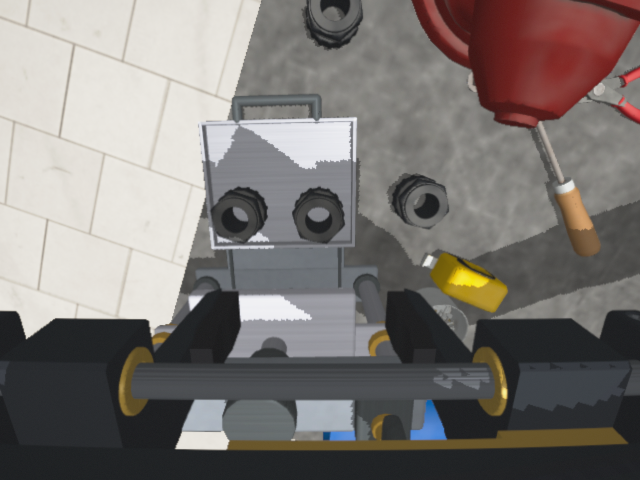

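Emit:
carry_out:
  commands:
    - [0.19, 0.019, 0, 0, 0, -70]
    - [0.19, 0.019, 0, 0, 0, -70]
    - [0.19, 0.019, 0, 0, 0, -70]
    - [0.19, 0.019, 0, 0, 0, -70]
    - [0.19, 0.019, 0.02, 0, 0, -70]
    - [0.19, 0.019, 0.06, 0, 0, -70]
    - [0.19, 0.019, 0.1, 0, 0, -70]
    - [0.19, 0.019, 0.125, 0, 0, -70]
    - [0.19, 0.019, 0.125, 0, 0, -70]
    - [0.19, 0.019, 0.125, 0, 0, -70]
    - [0.19, 0.019, 0.125, 0, 0, -70]
  fingers: 0

```text
clock: 22.35
tool_pos: [0.5617, -0.0244, 0.1274]
eef_rot: [1.0, 0.001, 0.001, 0.0]
contact_force: [-0.5, -0.5, 0.2]
opening: 0.999
```

```bash
python3 - <<'E'
from h import *
go([.567,-.025,.02],-90)
p=snap('wrist','w19');pts(p,['union_1'])
E
```

```text
tcp [ 0.5617 -0.0244  0.1274] jaw az -89.9 q [-0.2   0.79  0.28  1.87 -0.4   0.54 -1.22] op 0.999 F [-0.5 -0.5  0.2] t 22.35
row [0.0052 0.0006 0.1074] [ 0.02 -0.08  0.07]
union_1 [([0.5665, -0.0248, 0.0023], 0.79), ([0.513, 0.1584, 0.0161], 0.67), ([0.5887, 0.1873, 0.0172], 0.63)]
```

View pics/w19.png

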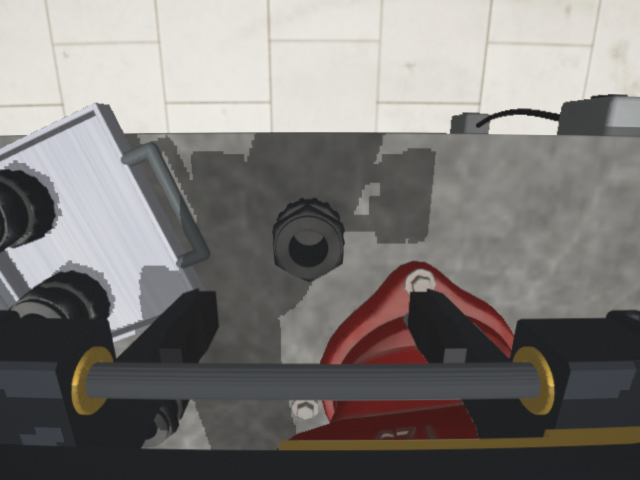

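Emit:
carry_out:
  commands:
    - [0.004, -0.002, 0.03, 0, 0, 0]
    - [0.004, -0.002, 0.06, 0, 0, 0]
    - [0.004, -0.002, 0.09, 0, 0, 0]
    - [0.004, -0.002, 0.107, 0, 0, 0]
    - [0.004, -0.002, 0.107, 0, 0, 0]
    - [0.004, -0.002, 0.107, 0, 0, 0]

```text
clock: 23.05
tool_pos: [0.5657, -0.0222, 0.0204]
eef_rot: [1.0, 0.002, 0.001, 0.0]
contact_force: [0.5, 0.6, 0.2]
opening: 0.999
```

```bash
python3 - <<'E'
from h import *
go([.567,-.025,.02],-90)
p=snap('wrist','w20')
E
```

```text
tcp [ 0.5657 -0.0222  0.0204] jaw az -89.8 q [-0.14  0.96  0.18  1.89 -0.46  0.33 -1.17] op 0.999 F [0.5 0.6 0.2] t 23.05
row [0.0013 0.0028 0.0004] [ 0.02 -0.07  0.2 ]
```

View pics/w20.png

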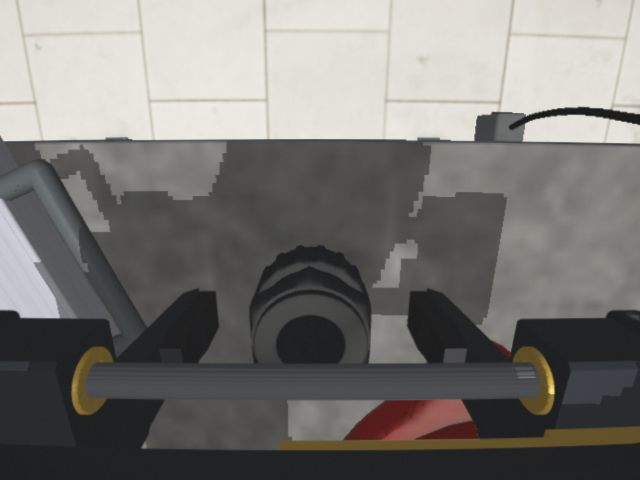

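Emit:
carry_out:
  commands:
    - [0.002, 0, 0, 0, 0, 0]
    - [0.002, 0, 0, 0, 0, 0]
    - [0.002, 0, 0, 0, 0, 0]
    - [0.002, 0, 0, 0, 0, 0]
    - [0.002, 0, 0, 0, 0, 0]
    - [0.002, 0, 0, 0, 0, 0]
  fingers: 255

```text
clock: 23.7
tool_pos: [0.5671, -0.022, 0.0197]
eef_rot: [1.0, 0.002, 0.0, -0.0]
contact_force: [-1.0, 0.4, 2.7]
opening: 0.603
```

Emit:
carry_out:
  commands:
    - [0, 0, -0.02, 0, 0, 0]
    - [0, 0, -0.06, 0, 0, 0]
    - [0, 0, -0.11, 0, 0, 0]
    - [0, 0, -0.15, 0, 0, 0]
    - [0, 0, -0.17, 0, 0, 0]
    - [0, 0, -0.18, 0, 0, 0]
    - [0, 0, -0.18, 0, 0, 0]

```text
clock: 24.4
tool_pos: [0.5674, -0.0221, 0.2002]
eef_rot: [1.0, 0.002, 0.001, -0.0]
contact_force: [-0.0, -0.2, -1.8]
opening: 0.602
```

```bash
python3 - <<'E'
from h import *
P=slot(-.033,-.041); print(P)
go([*P,.2],-159.8)
E
```

```text
[0.61087305 0.13118696]
tcp [ 0.5674 -0.0221  0.2002] jaw az -89.8 q [-0.25  0.69  0.36  1.8  -0.35  0.71 -1.26] op 0.602 F [-0.  -0.2 -1.8] t 24.4
row [ 0.0441 -0.1531  0.0002] [-6.000e-02 -7.000e-02  7.003e+01]
```

Emit:
carry_out:
  commands:
    - [0.044, -0.153, 0, 0, 0, 70]
    - [0.044, -0.153, 0, 0, 0, 70]
    - [0.044, -0.153, 0, 0, 0, 70]
    - [0.044, -0.153, 0, 0, 0, 70]
    - [0.044, -0.153, 0, 0, 0, 70]
    - [0.044, -0.153, 0, 0, 0, 70]
    - [0.044, -0.153, 0, 0, 0, 70]
    - [0.044, -0.153, 0, 0, 0, 70]
    - [0.044, -0.153, 0, 0, 0, 70]
    - [0.044, -0.153, 0, 0, 0, 70]
    - [0.044, -0.153, 0, 0, 0, 70]

```text
clock: 25.5
tool_pos: [0.6101, 0.1309, 0.1987]
eef_rot: [0.821, -0.571, -0.001, 0.0]
contact_force: [-0.6, -0.5, -1.2]
opening: 0.6
```

```bash
python3 - <<'E'
from h import *
go([*slot(-.033,-.041),.055],-159.8)
p=snap('wrist','w21')
E
```

```text
tcp [0.6101 0.1309 0.1987] jaw az -159.6 q [-0.66  0.86  0.75  1.64 -0.7   0.94 -2.44] op 0.6 F [-0.6 -0.5 -1.2] t 25.5
row [ 1.000e-04 -1.000e-03  1.437e-01] [0.08 0.02 0.15]
```

View pics/w21.png

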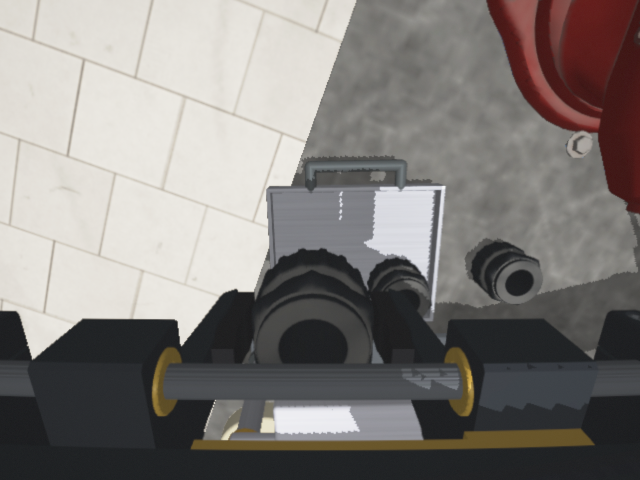

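Emit:
carry_out:
  commands:
    - [0, -0.001, 0.04, 0, 0, 0]
    - [0, -0.001, 0.08, 0, 0, 0]
    - [0, -0.001, 0.12, 0, 0, 0]
    - [0, -0.001, 0.14, 0, 0, 0]
    - [0, -0.001, 0.14, 0, 0, 0]
    - [0, -0.001, 0.14, 0, 0, 0]

```text
clock: 26.15
tool_pos: [0.612, 0.131, 0.0601]
eef_rot: [0.82, -0.572, 0.0, -0.0]
contact_force: [0.1, -0.3, -0.7]
opening: 0.602
```

```bash
python3 - <<'E'
from h import *
go([*slot(-.033,-.041),.04],-159.8)
p=snap('wrist','w22')
E
```

```text
tcp [0.612  0.131  0.0601] jaw az -159.8 q [-0.59  1.03  0.6   1.71 -0.85  0.69 -2.32] op 0.602 F [ 0.1 -0.3 -0.7] t 26.15
row [-0.0005  0.001   0.0201] [-0.04 -0.02  0.04]
```

View pics/w22.png

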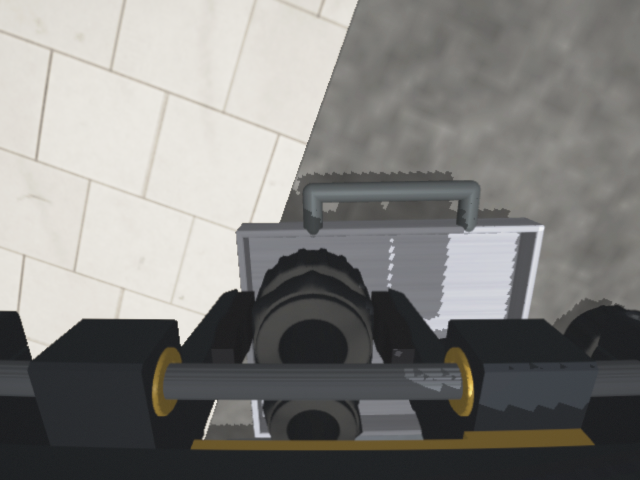

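Emit:
carry_out:
  commands:
    - [0, 0.001, 0.01, 0, 0, 0]
    - [0, 0.001, 0.016, 0, 0, 0]
    - [0, 0.001, 0.02, 0, 0, 0]
    - [0, 0.001, 0.02, 0, 0, 0]
    - [0, 0.001, 0.02, 0, 0, 0]

```text
clock: 26.7
tool_pos: [0.6105, 0.131, 0.0395]
eef_rot: [0.82, -0.572, 0.0, -0.0]
contact_force: [-0.3, -0.1, -0.6]
opening: 0.601
```

Emit:
carry_out:
  commands:
    - [0, 0, 0, 0, 0, 0]
    - [0, 0, 0, 0, 0, 0]
    - [0, 0, 0, 0, 0, 0]
    - [0, 0, -0.02, 0, 0, 0]
    - [0, 0, -0.06, 0, 0, 0]
    - [0, 0, -0.11, 0, 0, 0]
    - [0, 0, -0.16, 0, 0, 0]
    - [0, 0, -0.21, 0, 0, 0]
    - [0, 0, -0.21, 0, 0, 0]
  fingers: 60

```text
clock: 27.6
tool_pos: [0.6147, 0.1298, 0.257]
eef_rot: [0.82, -0.572, 0.005, -0.004]
contact_force: [0.9, -0.4, 0.1]
opening: 0.762
```

```bash
python3 - <<'E'
from h import *
go([.414,.114,.15],-159.8)
p=snap('wrist','w23');pts(p,['union_1','tray_in'])
E
```

```text
tcp [0.6147 0.1298 0.257 ] jaw az -159.8 q [-0.69  0.8   0.81  1.58 -0.64  1.04 -2.49] op 0.762 F [ 0.9 -0.4  0.1] t 27.6
row [-0.0549  0.1952  0.1043] [-0.76 -0.22 -0.01]
union_1 [([0.4114, 0.1137, 0.0009], 0.76), ([0.5086, 0.1641, 0.0198], 0.76), ([0.5905, 0.1876, 0.0146], 0.73)]
tray_in [([0.5614, 0.1489, 0.0173], 0.58), ([0.5936, 0.065, 0.0255], 0.38)]
```

View pics/w23.png

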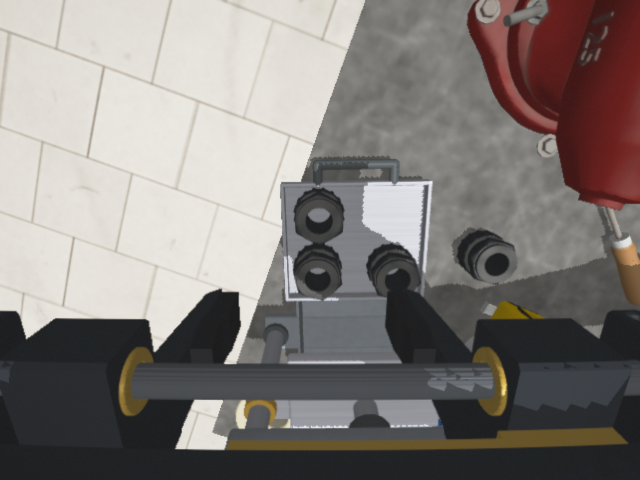

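```bash
python3 - <<'E'
from h import *
p=r.snapshot('wrist');t=r.snapshot('top')
T=wcam(p,{'eef_rot':[0.577,0.817,0,0],'tool_pos':[0.480,0.0511,0.495]})
print(tri(p,T,(258,187),t,t['extrinsics'],(313,266)))
E
```

```text
[0.40686613 0.02289856 0.12272675]
```

Emit:
carry_out:
  commands:
    - [-0.055, 0.195, 0, 0, 0, 0]
    - [-0.055, 0.195, 0, 0, 0, 0]
    - [-0.055, 0.195, 0, 0, 0, 0]
    - [-0.055, 0.195, 0, 0, 0, 0]
    - [-0.055, 0.195, 0.04, 0, 0, 0]
    - [-0.055, 0.195, 0.08, 0, 0, 0]
    - [-0.055, 0.195, 0.12, 0, 0, 0]
    - [-0.055, 0.195, 0.12, 0, 0, 0]
    - [-0.055, 0.195, 0.12, 0, 0, 0]
  fingers: 0

```text
clock: 28.75
tool_pos: [0.4079, 0.1143, 0.1293]
eef_rot: [0.82, -0.573, -0.001, 0.001]
contact_force: [-0.3, -0.3, -0.2]
opening: 0.996
```

```bash
python3 - <<'E'
from h import *
go([.413,.1145,.02],-159.8)
p=snap('wrist','w24');pts(p,['union_1'])
E
```

```text
tcp [0.4079 0.1143 0.1293] jaw az -159.9 q [-0.66  0.72  0.46  2.27 -0.98  0.36 -2.14] op 0.996 F [-0.3 -0.3 -0.2] t 28.75
row [ 0.0016 -0.0051  0.1093] [ 0.15 -0.01 -0.07]
union_1 [([0.586, 0.1882, 0.0153], 0.98), ([0.6138, 0.1313, 0.0195], 0.79), ([0.4124, 0.1113, 0.0021], 0.69), ([0.5097, 0.1576, 0.0142], 0.64)]
```

View pics/w24.png

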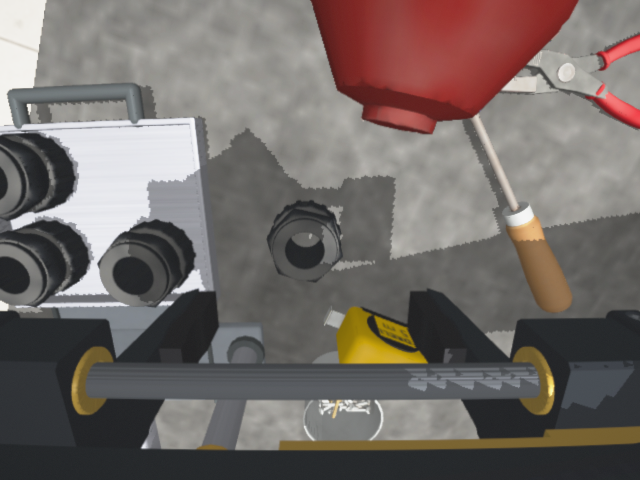

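Emit:
carry_out:
  commands:
    - [0.002, -0.005, 0.03, 0, 0, 0]
    - [0.002, -0.005, 0.06, 0, 0, 0]
    - [0.002, -0.005, 0.09, 0, 0, 0]
    - [0.002, -0.005, 0.109, 0, 0, 0]
    - [0.002, -0.005, 0.109, 0, 0, 0]
    - [0.002, -0.005, 0.109, 0, 0, 0]

```text
clock: 29.45
tool_pos: [0.424, 0.1172, 0.0294]
eef_rot: [0.82, -0.572, -0.004, 0.007]
contact_force: [-1.1, 0.1, 0.8]
opening: 1.0
```

```bash
python3 - <<'E'
from h import *
go([.413,.1145,.02],-159.8)
p=snap('wrist','w25')
E
```

```text
tcp [0.424  0.1172 0.0294] jaw az -159.8 q [-0.4   0.9   0.05  2.24 -1.    0.04 -2.16] op 1.0 F [-1.1  0.1  0.8] t 29.45
row [-0.0013  0.0111  0.0096] [ 0.91 -0.04  0.02]
```

View pics/w25.png

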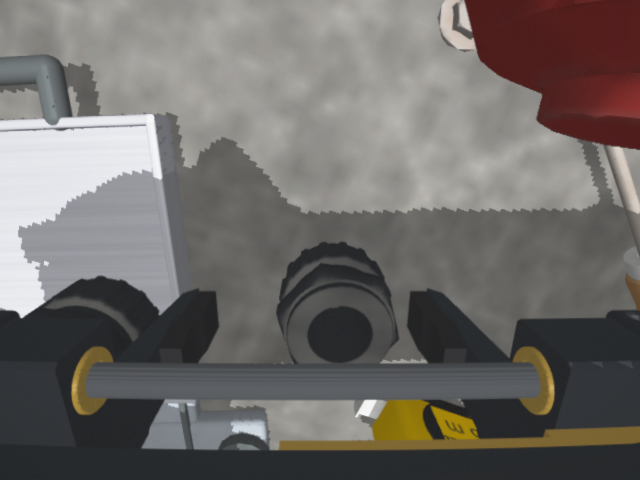

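Emit:
carry_out:
  commands:
    - [0, 0, 0, 0, 0, 0]
    - [0, 0, 0, 0, 0, 0]
    - [0, 0, 0, 0, 0, 0]
    - [0, 0, 0, 0, 0, 0]
    - [0, 0, 0, 0, 0, 0]
    - [0, 0, 0, 0, 0, 0]
  fingers: 255
  grip_force: 35

```text
clock: 30.1
tool_pos: [0.4226, 0.1175, 0.0286]
eef_rot: [0.82, -0.572, -0.006, 0.007]
contact_force: [-2.9, -0.3, 5.3]
opening: 0.601
```

```bash
python3 - <<'E'
from h import *
go([.424,.117,.12],-159.8)
p=snap('wrist','w26')
E
```

```text
tcp [0.4226 0.1175 0.0286] jaw az -159.8 q [-0.4   0.9   0.04  2.24 -1.    0.04 -2.16] op 0.601 F [-2.9 -0.3  5.3] t 30.1
row [ 0.0008  0.0005 -0.0914] [1.05 0.1  0.02]
```

View pics/w26.png

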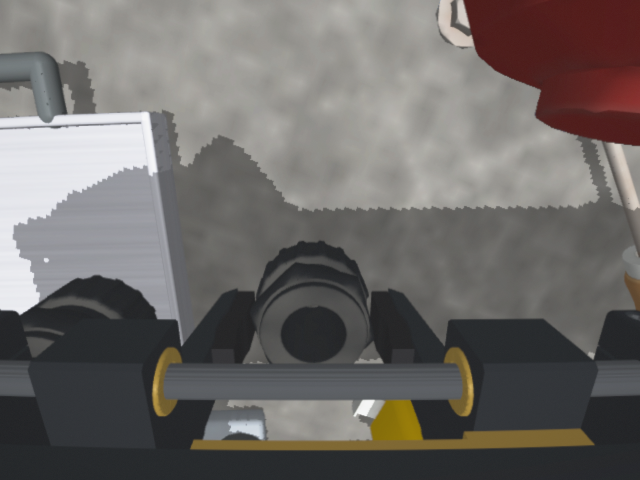

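Emit:
carry_out:
  commands:
    - [0, -0.011, -0.02, 0, 0, 0]
    - [0, -0.011, -0.05, 0, 0, 0]
    - [0, -0.011, -0.09, 0, 0, 0]
    - [0, -0.011, -0.13, 0, 0, 0]
    - [0, -0.011, -0.17, 0, 0, 0]
    - [0, -0.011, -0.19, 0, 0, 0]
    - [0, -0.011, -0.19, 0, 0, 0]

```text
clock: 30.85
tool_pos: [0.4387, 0.1228, 0.2203]
eef_rot: [0.821, -0.572, -0.004, 0.005]
contact_force: [1.1, 0.7, -1.3]
opening: 0.6
```

```bash
python3 - <<'E'
from h import *
P=slot(-.033,.041);print(P)
go([*P,.2],-159.8)
p=snap('wrist','w27');pts(p,['union_1','tray_in'])
E
```

```text
[0.53391663 0.1028725 ]
tcp [0.4387 0.1228 0.2203] jaw az -159.7 q [-0.81  0.62  0.72  2.1  -0.65  0.68 -2.44] op 0.6 F [ 1.1  0.7 -1.3] t 30.85
row [ 0.0518 -0.0826  0.0193] [0.67 0.05 0.07]
union_1 [([0.61, 0.1326, 0.0229], 0.82), ([0.5102, 0.1622, 0.0191], 0.8), ([0.5876, 0.1864, 0.013], 0.75), ([0.4381, 0.1218, 0.195], 0.63)]
tray_in [([0.5589, 0.1501, 0.0183], 0.89)]
```

View pics/w27.png

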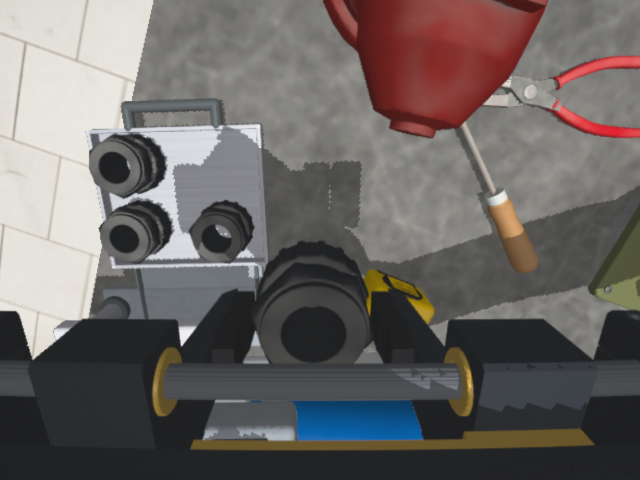

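Emit:
carry_out:
  commands:
    - [0.052, -0.0825, 0.01, 0.7, 0, 0]
    - [0.052, -0.0825, 0.01, 0.7, 0, 0]
    - [0.052, -0.0825, 0.02, 0.7, 0, 0]
    - [0.052, -0.0825, 0.06, 0.7, 0, 0]
    - [0.052, -0.0825, 0.1, 0.7, 0, 0]
    - [0.052, -0.0825, 0.13, 0.7, 0, 0]
    - [0.052, -0.0825, 0.15, 0.7, 0, 0]
    - [0.052, -0.0825, 0.15, 0.7, 0, 0]
    - [0.052, -0.0825, 0.15, 0.7, 0, 0]

```text
clock: 31.9
tool_pos: [0.5286, 0.1009, 0.0659]
eef_rot: [0.82, -0.572, -0.003, 0.003]
contact_force: [-0.2, 0.7, -0.3]
opening: 0.598
```

```bash
python3 - <<'E'
from h import *
go([*slot(-.033,.041),.05],-159.8)
p=snap('wrist','w28')
E
```

```text
tcp [0.5286 0.1009 0.0659] jaw az -159.8 q [-0.53  0.91  0.45  1.96 -0.86  0.47 -2.23] op 0.598 F [-0.2  0.7 -0.3] t 31.9
row [-0.     -0.0058  0.0159] [ 0.44  0.11 -0.02]
```

View pics/w28.png

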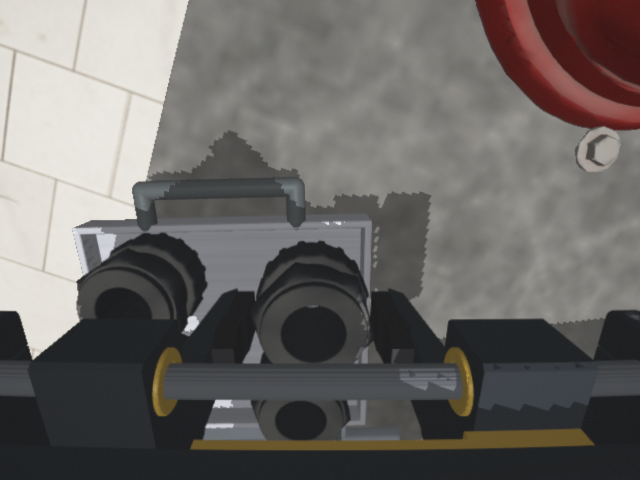

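Emit:
carry_out:
  commands:
    - [0, -0.005, 0, 0.4, 0, 0]
    - [0, -0.005, 0.008, 0.4, 0, 0]
    - [0, -0.005, 0.015, 0.4, 0, 0]
    - [0, -0.005, 0.0155, 0.4, 0, 0]
    - [0, -0.005, 0.0155, 0.4, 0, 0]

```text
clock: 32.45
tool_pos: [0.5338, 0.103, 0.0509]
eef_rot: [0.82, -0.572, -0.0, -0.001]
contact_force: [0.5, 0.8, -0.6]
opening: 0.6
```

```bash
python3 - <<'E'
from h import *
go([*slot(-.033,.041),.049],-159.8)
p=snap('wrist','w29')
E
```

```text
tcp [0.5338 0.103  0.0509] jaw az -159.8 q [-0.51  0.94  0.41  1.96 -0.88  0.44 -2.21] op 0.6 F [ 0.5  0.8 -0.6] t 32.45
row [ 0.0002 -0.0001  0.0019] [-0.05  0.1   0.01]
```

View pics/w29.png

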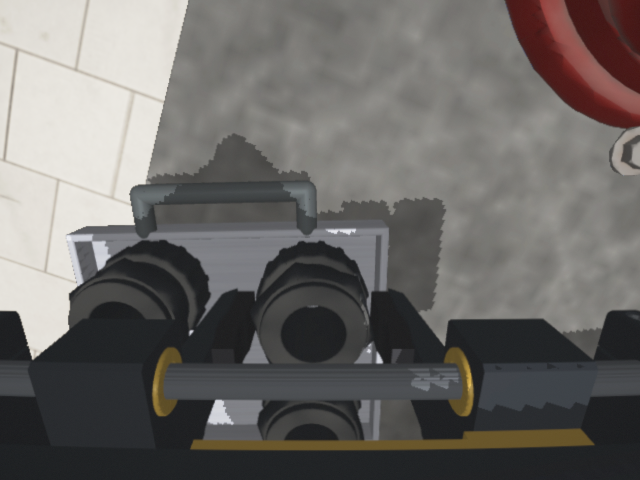

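Emit:
carry_out:
  commands:
    - [0, 0, 0.002, 0, 0, 0]
    - [0, 0, 0.002, 0, 0, 0]

```text
clock: 32.7
tool_pos: [0.534, 0.1031, 0.049]
eef_rot: [0.82, -0.572, -0.0, -0.001]
contact_force: [-0.2, -0.4, -0.8]
opening: 0.6
```

Emit:
carry_out:
  commands:
    - [0, 0, 0, 0, 0, 0]
    - [0, 0, 0, 0, 0, 0]
    - [0, 0, 0, 0, 0, 0]
    - [0, 0, -0.02, 0, 0, 0]
    - [0, 0, -0.06, 0, 0, 0]
    - [0, 0, -0.11, 0, 0, 0]
    - [0, 0, -0.16, 0, 0, 0]
    - [0, 0, -0.2, 0, 0, 0]
    - [0.01, 0, -0.2, 0, 0, 0]
  fingers: 60

```text
clock: 33.6
tool_pos: [0.5403, 0.094, 0.2541]
eef_rot: [0.821, -0.571, 0.003, -0.005]
contact_force: [-0.1, -0.1, 0.2]
opening: 0.764
```

```bash
python3 - <<'E'
from h import *
go([*slot(-.130,0),.15],-159.8)
go([*slot(-.130,0),.035],-159.8)
p=snap('wrist','w30');pts(p,['union_1','tray_in','tray_handle'])
E
```

```text
tcp [0.5403 0.094  0.2541] jaw az -159.7 q [-0.68  0.67  0.75  1.82 -0.59  0.88 -2.44] op 0.764 F [-0.1 -0.1  0.2] t 33.6
row [ 0.0866 -0.0367  0.1045] [-0.65  0.01  0.14]
tcp [0.5403 0.094  0.2541] jaw az -159.7 q [-0.68  0.67  0.75  1.82 -0.59  0.88 -2.44] op 0.764 F [-0.1 -0.1  0.2] t 33.6
row [ 0.0867 -0.0354  0.2195] [-0.65  0.01  0.14]
union_1 [([0.6098, 0.1279, 0.0211], 0.87), ([0.5883, 0.1897, 0.0166], 0.81), ([0.5096, 0.1636, 0.0165], 0.59), ([0.5374, 0.1031, 0.0189], 0.58)]
tray_in [([0.5569, 0.1506, 0.0191], 0.94), ([0.6098, 0.129, 0.0201], 0.24)]
tray_handle [([0.594, 0.0697, 0.0246], 0.6), ([0.5134, 0.2692, -0.004], 0.5)]
```

View pics/w30.png

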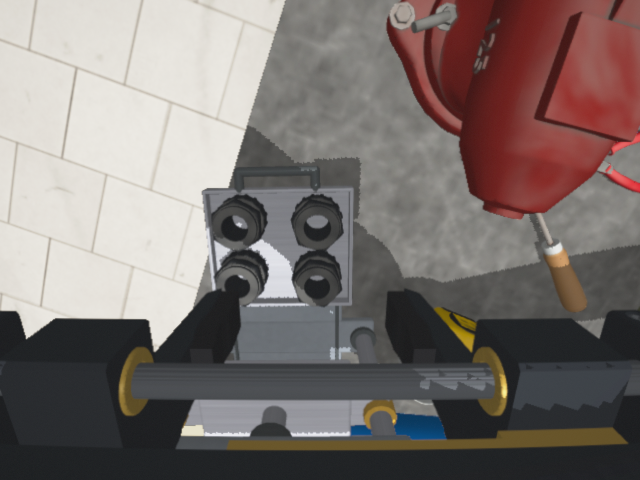

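Emit:
carry_out:
  commands:
    - [0.04, -0.018, 0, 0, 0, 0]
    - [0.0867, -0.036, 0, -0.6, 0, 0]
    - [0.0867, -0.036, 0.04, -0.6, 0, 0]
    - [0.0867, -0.036, 0.09, -0.6, 0, 0]
    - [0.0867, -0.036, 0.14, -0.6, 0, 0]
    - [0.0867, -0.036, 0.19, -0.6, 0, 0]
    - [0.0867, -0.036, 0.22, -0.6, 0, 0]
    - [0.0867, -0.036, 0.235, -0.6, 0, 0]
    - [0.0867, -0.036, 0.235, -0.6, 0, 0]
    - [0.0867, -0.036, 0.235, -0.6, 0, 0]
  fingers: 255

```text
clock: 34.8
tool_pos: [0.6018, 0.0245, 0.0146]
eef_rot: [0.82, -0.572, -0.003, 0.003]
contact_force: [-0.5, -0.2, 0.3]
opening: 0.005
```

```bash
python3 - <<'E'
from h import *
go([*slot(-.115,0),.018],-159.8)
go([*slot(.015,0),.018],-159.8)
p=snap('wrist','w31')
E
```

```text
tcp [0.6018 0.0245 0.0146] jaw az -159.8 q [-0.36  1.05  0.45  1.77 -0.83  0.53 -2.15] op 0.005 F [-0.5 -0.2  0.3] t 34.8
row [-0.0149 -0.0044 -0.0034] [0.48 0.05 0.01]
tcp [0.6018 0.0245 0.0146] jaw az -159.8 q [-0.36  1.05  0.45  1.77 -0.83  0.53 -2.15] op 0.005 F [-0.5 -0.2  0.3] t 34.8
row [-0.1449 -0.0044 -0.0033] [0.48 0.05 0.01]
```

View pics/w31.png

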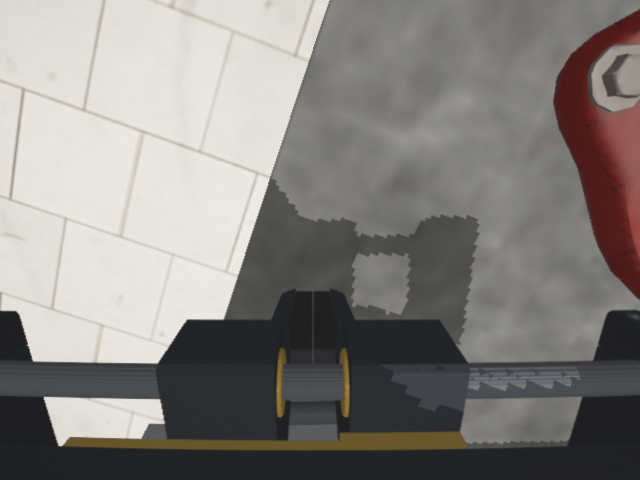

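Emit:
carry_out:
  commands:
    - [-0.008, -0.004, -0.003, 0.4, 0, 0]
    - [-0.016, -0.004, -0.003, 0.4, 0, 0]
    - [-0.022, -0.004, -0.003, 0.4, 0, 0]
    - [-0.027, -0.004, -0.003, 0.4, 0, 0]
    - [-0.032, -0.004, -0.003, 0.4, 0, 0]
    - [-0.038, -0.004, -0.003, 0.4, 0, 0]
    - [-0.045, -0.004, -0.003, 0.4, 0, 0]
    - [-0.053, -0.004, -0.003, 0.4, 0, 0]
    - [-0.061, -0.004, -0.003, 0.4, 0, 0]
    - [-0.069, -0.004, -0.003, 0.4, 0, 0]
    - [-0.076, -0.004, -0.003, 0.4, 0, 0]
    - [-0.082, -0.004, -0.003, 0.4, 0, 0]

```text
clock: 36.05
tool_pos: [0.576, 0.1041, 0.0169]
eef_rot: [0.82, -0.572, -0.002, 0.001]
contact_force: [-0.4, -1.9, 0.5]
opening: 0.003
```

```bash
python3 - <<'E'
from h import *
go([*slot(.015,0),.018],-159.8)
p=snap('wrist','w32'); t=snap('top','t32');pts(t,['tray_handle','tray_in','union_1'])
E
```

```text
tcp [0.576  0.1041 0.0169] jaw az -159.8 q [-0.5   1.03  0.44  1.83 -0.88  0.49 -2.23] op 0.003 F [-0.4 -1.9  0.5] t 36.05
row [-0.0614 -0.0011 -0.0009] [0.16 0.12 0.05]
tray_handle [([0.5753, 0.113, 0.0283], 0.78), ([0.5413, 0.1979, 0.0201], 0.39)]
tray_in [([0.5394, 0.2019, 0.0184], 0.85)]
union_1 [([0.4928, 0.2128, 0.0197], 0.76), ([0.5921, 0.1808, 0.017], 0.74), ([0.5147, 0.1535, 0.016], 0.7), ([0.5657, 0.2439, 0.0195], 0.59)]
```

View pics/t32.png

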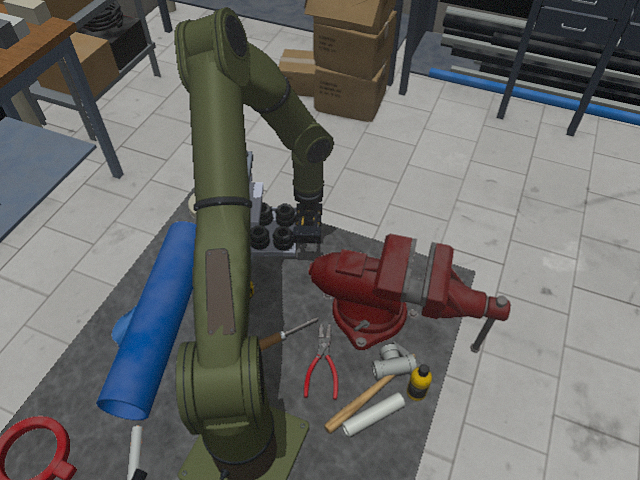

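Emit:
carry_out:
  commands:
    - [-0.005, -0.001, 0, 0, 0, 0]
    - [-0.01, -0.001, 0, 0, 0, 0]
    - [-0.016, -0.001, 0, 0, 0, 0]
    - [-0.022, -0.001, 0, 0, 0, 0]
    - [-0.028, -0.001, 0, 0, 0, 0]
    - [-0.033, -0.001, 0, 0, 0, 0]
    - [-0.037, -0.001, 0, 0, 0, 0]
    - [-0.04, -0.001, 0, 0, 0, 0]
    - [-0.043, -0.001, 0, 0, 0, 0]
    - [-0.046, -0.001, 0, 0, 0, 0]
    - [-0.049, -0.001, 0, 0, 0, 0]
    - [-0.052, -0.001, 0, 0, 0, 0]

```text
clock: 37.5
tool_pos: [0.5601, 0.1509, 0.0173]
eef_rot: [0.82, -0.572, 0.0, 0.001]
contact_force: [0.6, -7.8, -0.7]
opening: 0.006
```

```bash
python3 - <<'E'
from h import *
go([*slot(.015,0),.018],-159.8)
p=snap('wrist','w33'); t=snap('top','t33');pts(t,['tray_handle','tray_in','union_1'])
E
```

```text
tcp [0.5601 0.1509 0.0173] jaw az -159.8 q [-0.59  1.03  0.44  1.85 -0.9   0.48 -2.3 ] op 0.006 F [ 0.6 -7.8 -0.7] t 37.5
row [-0.012   0.0002 -0.0008] [ 0.1  -0.07 -0.02]
tray_handle [([0.5588, 0.1572, 0.0276], 0.97), ([0.5185, 0.2648, 0.1189], 0.45)]
tray_in [([0.5215, 0.244, 0.019], 0.59), ([0.4385, 0.2345, 0.2504], 0.33)]
union_1 [([0.4967, 0.1981, 0.0153], 0.7), ([0.5769, 0.2281, 0.0169], 0.63), ([0.4775, 0.2552, 0.0191], 0.6)]
```

View pics/w33.png

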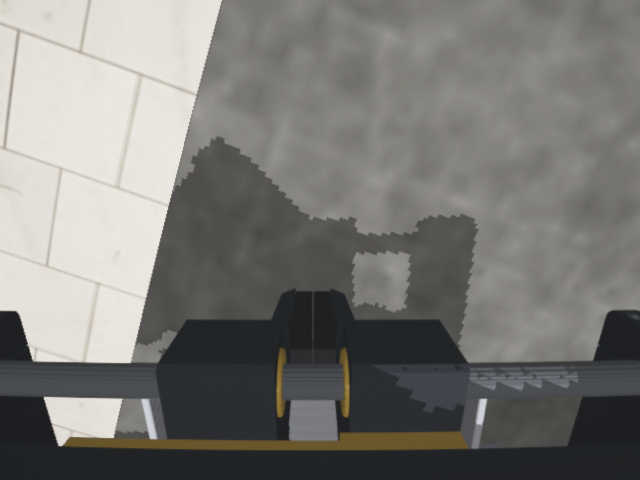

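Emit:
carry_out:
  commands:
    - [-0.002, 0, 0, 0, 0, 0]
    - [-0.004, 0, 0, 0, 0, 0]
    - [-0.006, 0, 0, 0, 0, 0]
    - [-0.008, 0, 0, 0, 0, 0]
    - [-0.009, 0, 0, 0, 0, 0]
    - [-0.01, 0, 0, 0, 0, 0]
    - [-0.01, 0, 0, 0, 0, 0]

```text
clock: 38.45
tool_pos: [0.5568, 0.1594, 0.0172]
eef_rot: [0.82, -0.573, 0.0, 0.001]
contact_force: [0.6, -6.0, -0.7]
opening: 0.002
```

Emit:
carry_out:
  commands:
    - [-0.001, 0, 0, 0, 0, 0]
    - [-0.002, 0, 0, 0, 0, 0]
    - [-0.002, 0, 0, 0, 0, 0]

```text
clock: 38.75
tool_pos: [0.5552, 0.164, 0.0172]
eef_rot: [0.82, -0.572, -0.002, 0.0]
contact_force: [-1.3, -3.4, -1.0]
opening: 0.004
```

```bash
python3 - <<'E'
from h import *
go([*slot(.015,0),.018],-159.8)
t=snap('top','t34');pts(t,['tray_handle','tray_in'])
E
```

```text
tcp [0.5552 0.164  0.0172] jaw az -159.8 q [-0.61  1.02  0.44  1.85 -0.9   0.48 -2.32] op 0.004 F [-1.3 -3.4 -1. ] t 38.75
row [ 0.002   0.0001 -0.0008] [0.14 0.12 0.04]
tray_handle []
tray_in [([0.5164, 0.2557, 0.0191], 0.87), ([0.5533, 0.1695, 0.027], 0.59)]
```

Emit:
carry_out:
  commands:
    - [-0.001, 0, 0, 0, 0, 0]
    - [-0.002, 0, 0, 0, 0, 0]
    - [-0.002, 0, 0, 0, 0, 0]
    - [-0.002, 0, 0, 0, 0, 0]

```text
clock: 39.3
tool_pos: [0.5553, 0.1641, 0.0172]
eef_rot: [0.82, -0.572, -0.0, 0.001]
contact_force: [0.2, -5.3, -0.8]
opening: 0.004
```

Emit:
carry_out:
  commands:
    - [-0.001, 0, 0, 0, 0, 0]
    - [-0.002, 0, 0, 0, 0, 0]
    - [-0.002, 0, 0, 0, 0, 0]
    - [-0.002, 0, 0, 0, 0, 0]

```text
clock: 39.7
tool_pos: [0.5553, 0.1642, 0.0174]
eef_rot: [0.82, -0.573, 0.001, 0.002]
contact_force: [1.0, -7.4, -2.5]
opening: 0.012
```

Emit:
carry_out:
  commands:
    - [-0.001, 0, 0, 0, 0, 0]
    - [-0.002, 0, 0, 0, 0, 0]
    - [-0.002, 0, 0, 0, 0, 0]
    - [-0.002, 0, 0, 0, 0, 0]

```text
clock: 40.1
tool_pos: [0.5552, 0.1643, 0.0174]
eef_rot: [0.819, -0.573, 0.002, 0.002]
contact_force: [1.9, -9.8, -3.1]
opening: 0.008
```

Emit:
carry_out:
  commands:
    - [0.01, 0, 0, 0, 0, 0]
    - [0.04, 0, -0.01, 0, 0, 0]
    - [0.05, 0, -0.05, 0, 0, 0]
    - [0.05, 0, -0.1, 0, 0, 0]
    - [0.05, 0, -0.15, 0, 0, 0]
    - [0.05, 0, -0.2, 0, 0, 0]
    - [0.05, 0, -0.25, 0, 0, 0]
    - [0.05, 0, -0.28, 0, 0, 0]
    - [0.05, 0, -0.28, 0, 0, 0]
    - [0.05, 0, -0.28, 0, 0, 0]

```text
clock: 41.1
tool_pos: [0.5714, 0.1236, 0.2974]
eef_rot: [0.821, -0.571, -0.002, -0.001]
contact_force: [-0.9, 0.6, -0.4]
opening: 0.003
```

```bash
python3 - <<'E'
from h import *
go([.441,.2385,.32],-159.8)
p=snap('wrist','w35');pts(p,['valve_grip','tray_in','tray_handle','union_1','platen_face'])
E
```

```text
tcp [0.5714 0.1236 0.2974] jaw az -159.7 q [-0.72  0.68  0.79  1.64 -0.55  1.05 -2.54] op 0.003 F [-0.9  0.6 -0.4] t 41.1
row [-0.1531  0.0824 -0.022 ] [0.04 0.21 0.13]
valve_grip [([0.3264, 0.1787, -0.0025], 0.37)]
tray_in [([0.3352, 0.2367, -0.0021], 0.68), ([0.5151, 0.2665, -0.0008], 0.56)]
tray_handle [([0.5502, 0.1721, 0.0273], 0.64)]
union_1 [([0.5662, 0.2352, 0.0183], 0.82), ([0.4929, 0.2108, 0.0175], 0.58), ([0.4687, 0.2686, 0.0158], 0.47)]
platen_face [([0.5155, 0.2639, 0.1223], 0.47)]
```

View pics/w35.png

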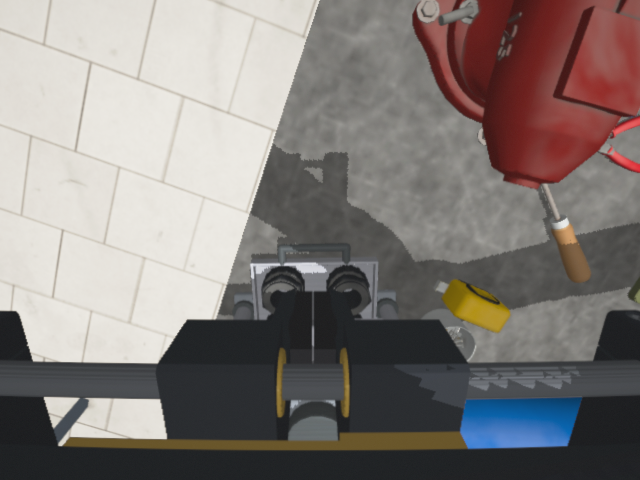

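Emit:
carry_out:
  commands:
    - [0, 0, -0.05, 0, 0, 0]
    - [-0.03, 0.02, -0.062, 0, 0, 0]
    - [-0.08, 0.042, -0.062, 0, 0, 0]
    - [-0.12, 0.065, -0.062, 0, 0, 0]
    - [-0.153, 0.082, -0.062, 0, 0, 0]
    - [-0.153, 0.082, -0.062, 0, 0, 0]
    - [-0.153, 0.082, -0.062, 0, 0, 0]
    - [-0.153, 0.082, -0.062, 0, 0, 0]
  fingers: 100

```text
clock: 42.2
tool_pos: [0.4426, 0.2361, 0.3596]
eef_rot: [0.82, -0.573, -0.001, 0.0]
contact_force: [-0.3, -0.4, -0.3]
opening: 0.606
```

```bash
python3 - <<'E'
from h import *
go([.441,.2385,.238],-159.8)
p=snap('wrist','w36');pts(p,['valve_grip','press'])
t=snap('side','s36');pts(t,['valve_grip','platen_face'])
t=snap('top','t36');pts(t,['valve_grip','platen_face'])
E
```

```text
tcp [0.4426 0.2361 0.3596] jaw az -159.9 q [-1.24  0.63  1.19  1.78 -0.63  1.18 -2.64] op 0.606 F [-0.3 -0.4 -0.3] t 42.2
row [-0.0027  0.0005  0.1216] [ 0.09  0.04 -0.08]
valve_grip [([0.4442, 0.2405, 0.2532], 0.6)]
press [([0.5128, 0.2675, -0.0018], 0.68)]
valve_grip [([0.4926, 0.213, 0.0219], 0.65), ([0.4396, 0.2366, 0.2545], 0.45)]
platen_face [([0.5137, 0.2632, 0.1249], 0.66)]
valve_grip [([0.4391, 0.2374, 0.2523], 0.61)]
platen_face [([0.5187, 0.2659, 0.1202], 0.74), ([0.3347, 0.177, 0.0012], 0.32)]
```

View pics/w36.png

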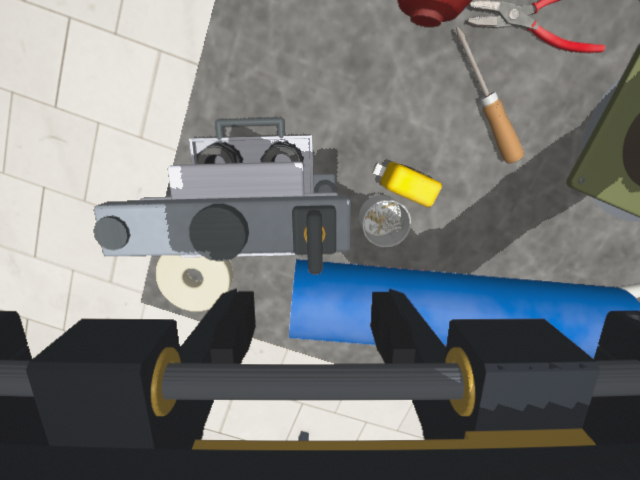

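View pics/s36.png

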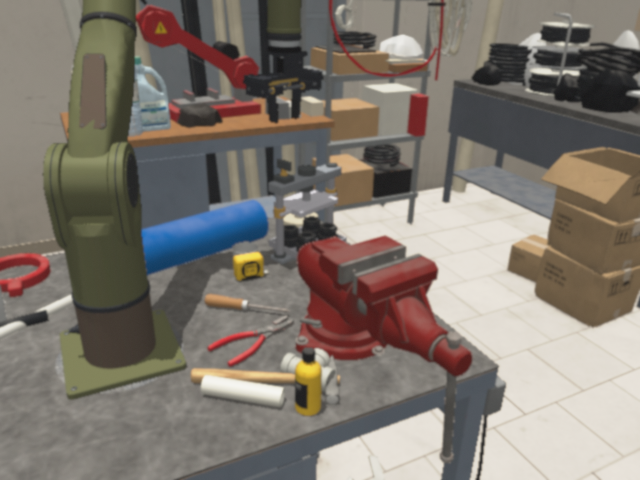

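Emit:
carry_out:
  commands:
    - [0, 0.001, 0.03, 0, 0, 0]
    - [0, 0.001, 0.06, 0, 0, 0]
    - [0, 0.001, 0.09, 0, 0, 0]
    - [0, 0.001, 0.11, 0, 0, 0]
    - [0, 0.001, 0.12, 0, 0, 0]
    - [0, 0.001, 0.12, 0, 0, 0]
    - [0, 0.001, 0.12, 0, 0, 0]

```text
clock: 43.35
tool_pos: [0.4412, 0.237, 0.2403]
eef_rot: [0.82, -0.572, -0.001, -0.0]
contact_force: [-0.3, 0.8, -0.0]
opening: 0.607
```

```bash
python3 - <<'E'
from h import *
go([.441,.2385,.24],-159.8)
p=snap('wrist','w37')
E
```

```text
tcp [0.4412 0.237  0.2403] jaw az -159.8 q [-1.15  0.75  1.03  1.96 -0.82  0.92 -2.48] op 0.607 F [-0.3  0.8 -0. ] t 43.35
row [-0.0015 -0.0003  0.0003] [0.04 0.07 0.01]
```

View pics/w37.png

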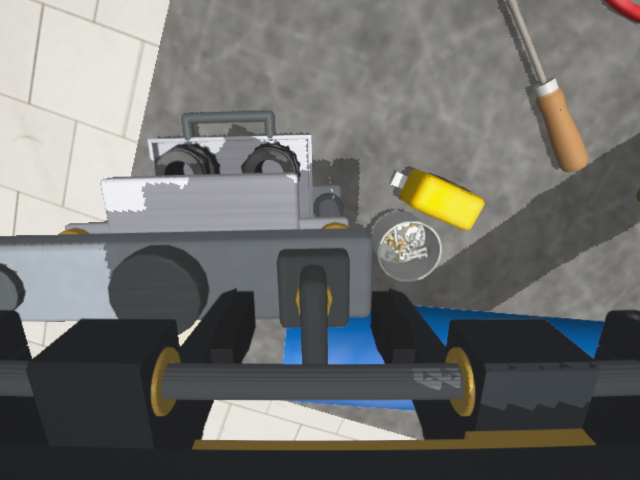

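Emit:
carry_out:
  commands:
    - [0.004, 0, 0, 0, 0, 0]
    - [0.004, 0, 0, 0, 0, 0]
    - [0.004, 0, 0, 0, 0, 0]
    - [0.004, 0, 0, 0, 0, 0]
    - [0.004, 0, 0, 0, 0, 0]
    - [0.004, 0, 0, 0, 0, 0]
    - [0.004, 0, 0, 0, 0, 0]
    - [0.004, 0, 0, 0, 0, 0]
  fingers: 255
  grip_force: 40

```text
clock: 44.2
tool_pos: [0.4421, 0.2335, 0.2396]
eef_rot: [0.82, -0.572, -0.001, 0.0]
contact_force: [0.6, 0.4, 0.3]
opening: 0.125
```

```bash
python3 - <<'E'
from h import *
go([.441,.2385,.24],-159.8)
p=snap('wrist','w38')
p=snap('side','s38');cv2.imwrite('pics/s38c.png',cv2.resize(p['img'][140:280,230:390],None,fx=5,fy=5));pts(p,['platen_face'])
E
```

```text
tcp [0.4421 0.2335 0.2396] jaw az -159.7 q [-1.14  0.75  1.03  1.97 -0.82  0.92 -2.47] op 0.125 F [0.6 0.4 0.3] t 44.2
row [-0.0051 -0.0007 -0.0004] [0.1  0.09 0.05]
platen_face [([0.5139, 0.2626, 0.1266], 0.9)]
```

View pics/w38.png

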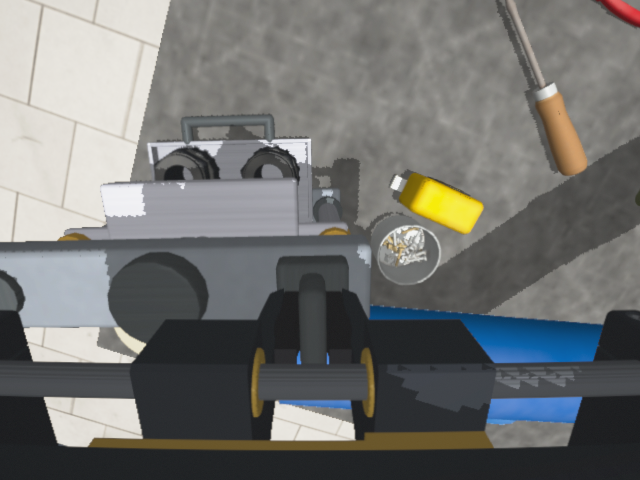

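View pics/s38c.png

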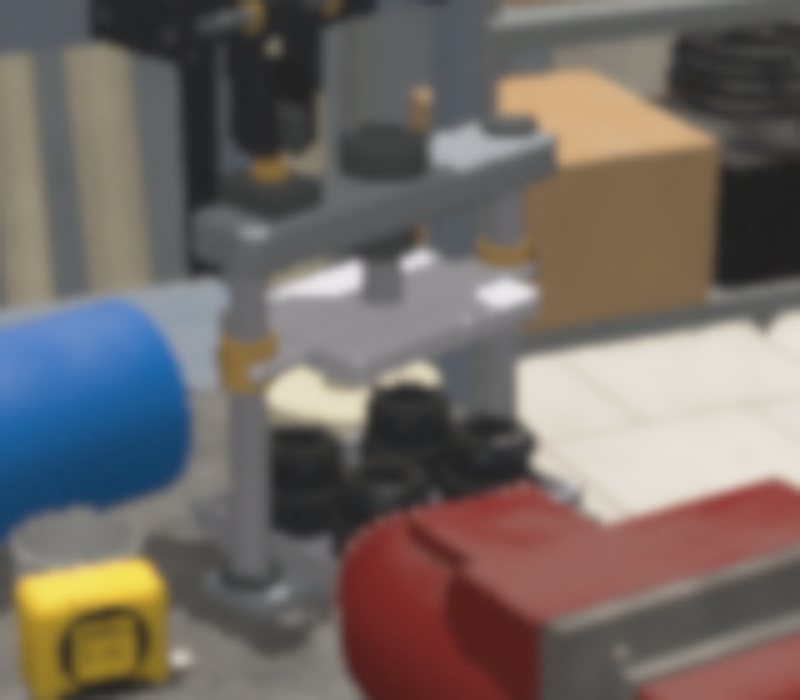

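Emit:
carry_out:
  commands:
    - [0, 0, 0, 0, 0, -4]
    - [0, 0, 0, 0, 0, -8]
    - [0, 0, 0, 0, 0, -12]
    - [0, 0, 0, 0, 0, -16]
    - [0, 0, 0, 0, 0, -18]
    - [0, 0, 0, 0, 0, -18]
    - [0, 0, 0, 0, 0, -18]
    - [0, 0, 0, 0, 0, -18]

```text
clock: 45.15
tool_pos: [0.4428, 0.2338, 0.2396]
eef_rot: [0.899, -0.437, -0.0, -0.0]
contact_force: [3.9, 2.6, -2.9]
opening: 0.125
```

```bash
cat > look.py <<'E'
from h import *
import sys
n=sys.argv[1]
go([.441,.2385,.24],-159.8)
p=r.snapshot('side');cv2.imwrite('pics/s%s.png'%n,cv2.resize(p['img'][140:280,230:390],None,fx=5,fy=5))
print(round(r.get_state()['clock'],2));pts(p,['platen_face'])
# template shift of platen patch vs reference
ref=cv2.imread('pics/s38.png')
g0=cv2.cvtColor(ref,6).astype(np.float32);g=cv2.cvtColor(p['img'],6).astype(np.float32)
t=g0[198:218,290:325]
m=cv2.matchTemplate(g[190:260,284:331],t,cv2.TM_CCOEFF_NORMED);_,v,_,l=cv2.minMaxLoc(m);print('shift px',l[0]-6,l[1]-8,round(v,3))
T=p['extrinsics'];b=np.array([.5139,.2626,.1266]);y=[proj(p,T,b-[0,0,d])[1] for d in (0,.01,.057)];print('px at 10,57mm',round(y[1]-y[0],1),round(y[2]-y[0],1))
E
python3 look.py 40
```

```text
tcp [0.4428 0.2338 0.2396] jaw az -141.8 q [-1.11  0.71  0.94  1.96 -0.76  0.87 -2.23] op 0.125 F [ 3.9  2.6 -2.9] t 45.15
row [-0.0048 -0.0014 -0.0004] [-1.000e-02  8.000e-02  1.798e+01]
45.2
platen_face [([0.5125, 0.2646, 0.1252], 0.78)]
shift px -1 0 0.892
px at 10,57mm 3.6 20.1
```

View pics/s40.png

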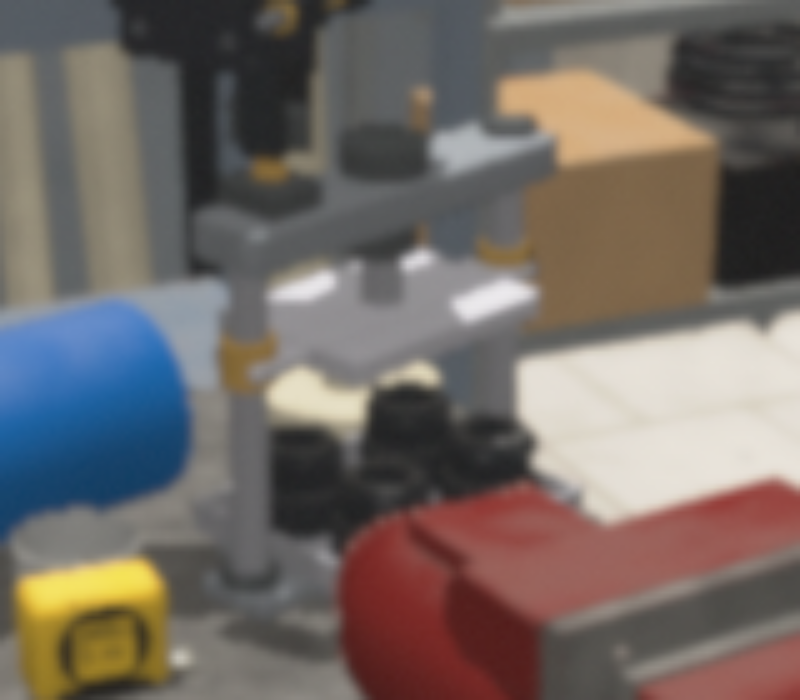

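Emit:
carry_out:
  commands:
    - [0, 0, 0, 0, 0, -3]
    - [0, 0, 0, 0, 0, -6]
    - [0, 0, 0, 0, 0, -6]
    - [0, 0, 0, 0, 0, -6]
    - [0, 0, 0, 0, 0, -6]
    - [0, 0, 0, 0, 0, -6]
    - [0, 0, 0, 0, 0, -6]
    - [0, 0, 0, 0, 0, -6]
    - [0, 0, 0, 0, 0, -6]

```text
clock: 46.15
tool_pos: [0.4431, 0.234, 0.2396]
eef_rot: [0.921, -0.389, -0.0, -0.001]
contact_force: [4.7, 3.8, -4.4]
opening: 0.119
```

```bash
python3 look.py 41
```

```text
tcp [0.4431 0.234  0.2396] jaw az -135.8 q [-1.09  0.7   0.91  1.96 -0.74  0.85 -2.15] op 0.119 F [ 4.7  3.8 -4.4] t 46.15
row [-0.0046 -0.0016 -0.0004] [-0.04  0.06 23.99]
46.2
platen_face [([0.5139, 0.265, 0.1235], 0.96)]
shift px -1 0 0.87
px at 10,57mm 3.6 20.1
```

View pics/s41.png

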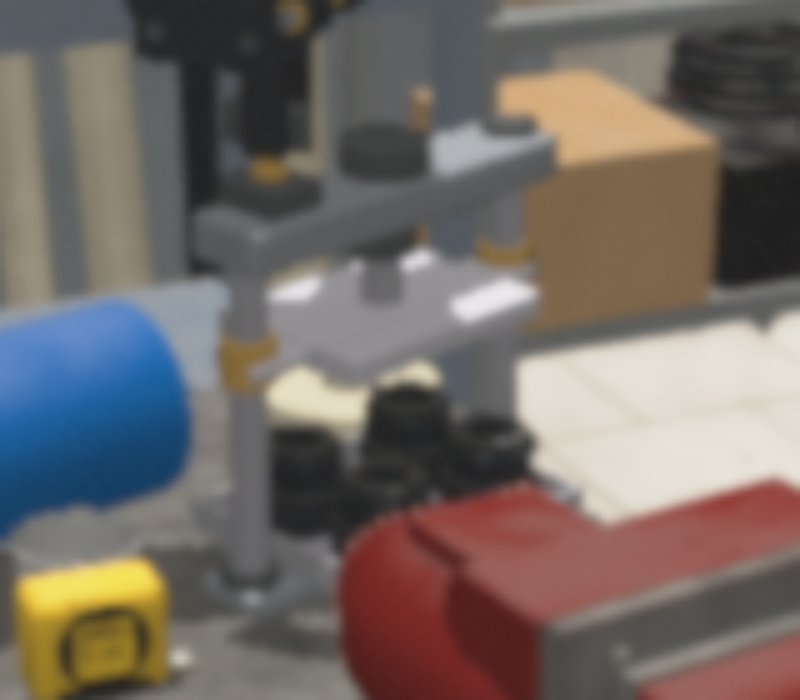

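Emit:
carry_out:
  commands:
    - [0, 0, 0, 0, 0, -4]
    - [0, 0, 0, 0, 0, -8]
    - [0, 0, 0, 0, 0, -8]
    - [0, 0, 0, 0, 0, -8]
    - [0, 0, 0, 0, 0, -8]
    - [0, 0, 0, 0, 0, -8]
    - [0, 0, 0, 0, 0, -8]
    - [0, 0, 0, 0, 0, -8]
    - [0, 0, 0, 0, 0, -8]

```text
clock: 47.15
tool_pos: [0.4434, 0.2343, 0.2396]
eef_rot: [0.946, -0.324, 0.0, -0.001]
contact_force: [5.3, 3.8, -5.1]
opening: 0.125
```

```bash
python3 look.py 42
```

```text
tcp [0.4434 0.2343 0.2396] jaw az -127.8 q [-1.08  0.68  0.86  1.96 -0.71  0.83 -2.05] op 0.125 F [ 5.3  3.8 -5.1] t 47.15
row [-0.0044 -0.0018 -0.0004] [-0.08  0.05 32.01]
47.2
platen_face [([0.5127, 0.2653, 0.1153], 0.6)]
shift px 0 2 0.568
px at 10,57mm 3.6 20.1
```

View pics/s42.png

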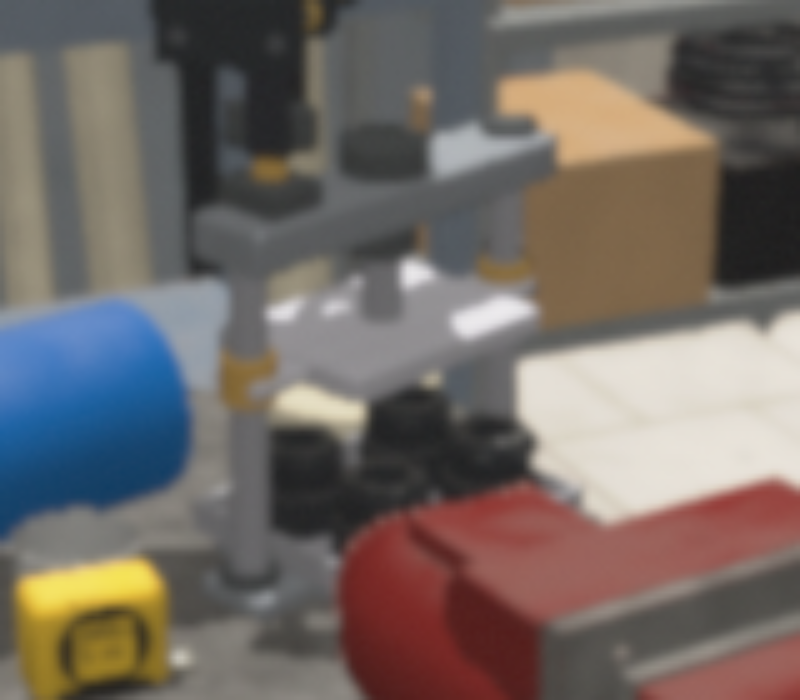

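Emit:
carry_out:
  commands:
    - [0, 0, 0, 0, 0, 0]
    - [0, 0, 0, 0, 0, 0]
    - [0, 0, 0, 0, 0, 0]
    - [0, 0, 0, 0, 0, 0]
    - [0, 0, 0, 0, 0, 0]
    - [0, 0, 0, 0, 0, 0]
    - [0, 0, 0, 0, 0, 0]
    - [0, 0, 0, 0, 0, 0]
    - [0, 0, 0, 0, 0, 0]
    - [0, 0, 0, 0, 0, 0]
    - [0, 0, 0, 0, 0, 0]
    - [0, 0, 0, 0, 0, 0]

```text
clock: 48.45
tool_pos: [0.4434, 0.2344, 0.2396]
eef_rot: [0.946, -0.324, 0.0, -0.001]
contact_force: [5.9, 3.6, -5.2]
opening: 0.124
```

Emit:
carry_out:
  commands:
    - [0, 0, 0, 0, 0, 0]
    - [0, 0, 0, 0, 0, 0]
    - [0, 0, 0, 0, 0, 0]
    - [0, 0, 0, 0, 0, 0]
    - [0, 0, 0, 0, 0, 0]
    - [0, 0, 0, 0, 0, 0]
    - [0, 0, 0, 0, 0, 0]
    - [0, 0, 0, 0, 0, 0]
    - [0, 0, 0, 0, 0, 0]
    - [0, 0, 0, 0, 0, 0]
    - [0, 0, 0, 0, 0, 0]
    - [0, 0, 0, 0, 0, 0]

```text
clock: 49.65
tool_pos: [0.4434, 0.2343, 0.2396]
eef_rot: [0.946, -0.324, 0.0, -0.001]
contact_force: [5.2, 3.6, -4.5]
opening: 0.122
```

```bash
python3 look.py 43
```

```text
tcp [0.4434 0.2343 0.2396] jaw az -127.8 q [-1.08  0.68  0.86  1.96 -0.71  0.83 -2.05] op 0.122 F [ 5.2  3.6 -4.5] t 49.65
row [-0.0044 -0.0018 -0.0004] [-0.09  0.05 32.01]
49.7
platen_face [([0.5136, 0.2653, 0.0858], 0.79)]
shift px -2 12 0.34
px at 10,57mm 3.6 20.1
```

View pics/s43.png

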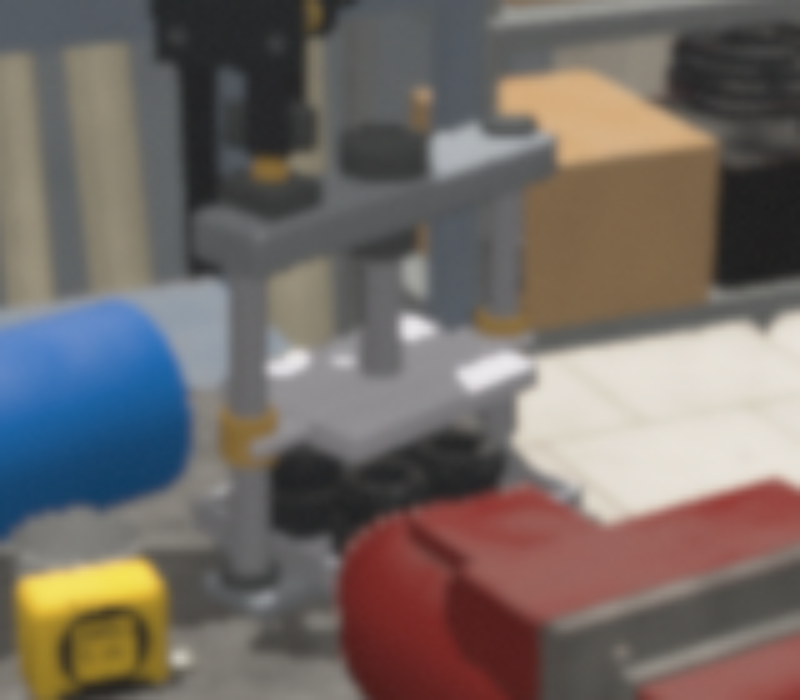

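Emit:
carry_out:
  commands:
    - [0, 0, 0, 0, 0, 0]
    - [0, 0, 0, 0, 0, 0]
    - [0, 0, 0, 0, 0, 0]
    - [0, 0, 0, 0, 0, 0]
    - [0, 0, 0, 0, 0, 0]
    - [0, 0, 0, 0, 0, 0]
    - [0, 0, 0, 0, 0, 0]
    - [0, 0, 0, 0, 0, 0]
    - [0, 0, 0, 0, 0, 0]
    - [0, 0, 0, 0, 0, 0]
    - [0, 0, 0, 0, 0, 0]
    - [0, 0, 0, 0, 0, 0]

```text
clock: 50.95
tool_pos: [0.4434, 0.2344, 0.2396]
eef_rot: [0.946, -0.324, 0.0, -0.001]
contact_force: [5.7, 3.5, -5.0]
opening: 0.124
```

Emit:
carry_out:
  commands:
    - [0, 0, 0, 0, 0, 0]
    - [0, 0, 0, 0, 0, 0]
    - [0, 0, 0, 0, 0, 0]
    - [0, 0, 0, 0, 0, 0]
    - [0, 0, 0, 0, 0, 0]
    - [0, 0, 0, 0, 0, 0]
    - [0, 0, 0, 0, 0, 0]
    - [0, 0, 0, 0, 0, 0]
    - [0, 0, 0, 0, 0, 0]
    - [0, 0, 0, 0, 0, 0]
    - [0, 0, 0, 0, 0, 0]
    - [0, 0, 0, 0, 0, 0]

```text
clock: 52.15
tool_pos: [0.4434, 0.2344, 0.2396]
eef_rot: [0.946, -0.324, 0.0, -0.001]
contact_force: [5.2, 4.1, -4.8]
opening: 0.128
```

```bash
python3 look.py 44; sleep 0; python3 look.py 45
```

```text
tcp [0.4434 0.2344 0.2396] jaw az -127.8 q [-1.08  0.68  0.86  1.96 -0.71  0.83 -2.05] op 0.128 F [ 5.2  4.1 -4.8] t 52.15
row [-0.0044 -0.0018 -0.0004] [-0.08  0.05 32.01]
52.2
platen_face [([0.5126, 0.2637, 0.0699], 0.98)]
shift px -2 16 0.411
px at 10,57mm 3.6 20.1
tcp [0.4434 0.2343 0.2396] jaw az -127.8 q [-1.08  0.68  0.86  1.96 -0.71  0.83 -2.05] op 0.126 F [ 6.   4.8 -5.1] t 52.25
row [-0.0044 -0.0018 -0.0004] [-0.08  0.05 32.01]
52.3
platen_face [([0.5133, 0.2648, 0.0693], 0.82)]
shift px -2 16 0.412
px at 10,57mm 3.6 20.1
```

View pics/s45.png

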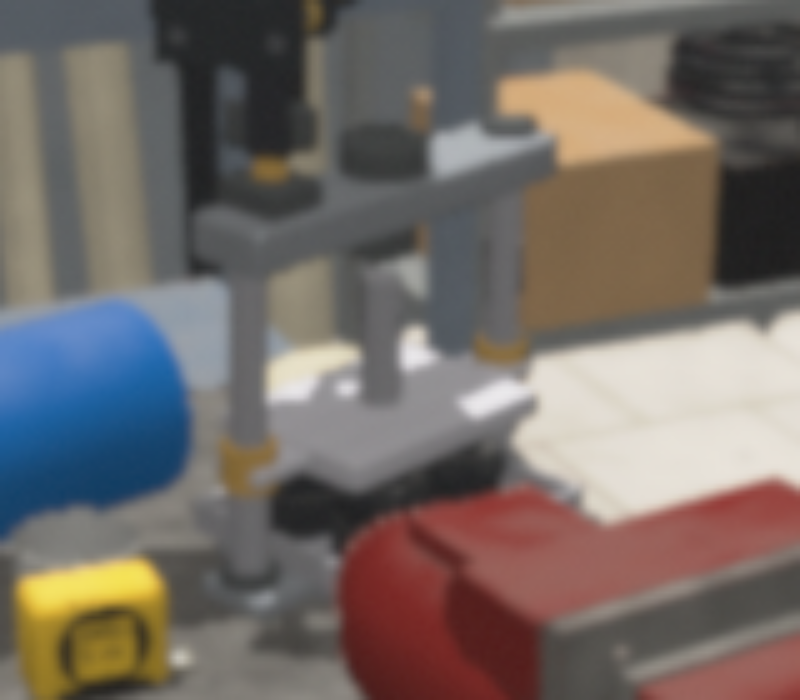

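Emit:
carry_out:
  commands:
    - [0, 0, 0, 0, 0, 5]
    - [0, 0, 0, 0, 0, 11]
    - [0, 0, 0, 0, 0, 17]
    - [0, 0, 0, 0, 0, 23]
    - [0, 0, 0, 0, 0, 28]
    - [0, 0, 0, 0, 0, 32]
    - [0, 0, 0, 0, 0, 33]
    - [0, 0, 0, 0, 0, 33]
    - [0, 0, 0, 0, 0, 33]

```text
clock: 53.25
tool_pos: [0.4421, 0.2334, 0.2396]
eef_rot: [0.816, -0.579, -0.001, 0.0]
contact_force: [2.4, 1.6, -0.6]
opening: 0.126
```

```bash
python3 look.py 46
```

```text
tcp [0.4421 0.2334 0.2396] jaw az -160.7 q [-1.14  0.75  1.03  1.97 -0.83  0.92 -2.48] op 0.126 F [ 2.4  1.6 -0.6] t 53.25
row [-0.0052 -0.0007 -0.0004] [ 0.1   0.09 -0.91]
53.3
platen_face [([0.5129, 0.2624, 0.0713], 0.78)]
shift px 1 17 0.451
px at 10,57mm 3.6 20.1
```

Shut. Open the fingers and back off upward.

Emit:
carry_out:
  commands:
    - [0, 0, 0, 0, 0, 0]
    - [0, 0, 0, 0, 0, 0]
    - [0, 0, 0, 0, 0, 0]
    - [0, 0, 0, 0, 0, 0]
    - [0, 0, -0.02, 0, 0, 0]
    - [0, 0, -0.05, 0, 0, 0]
    - [0, 0, -0.08, 0, 0, 0]
    - [0, 0, -0.12, 0, 0, 0]
    - [0, 0, -0.12, 0, 0, 0]
    - [0, 0, -0.12, 0, 0, 0]
  fingers: 100

```text
clock: 54.35
tool_pos: [0.4422, 0.2332, 0.3597]
eef_rot: [0.815, -0.579, -0.001, -0.0]
contact_force: [-0.7, -0.0, -0.8]
opening: 0.607
```

```bash
python3 look.py 47; python3 - <<'E'
from h import *
p=snap('wrist','w47');pts(p,['valve_grip','tin','measure'])
t=snap('top','t47');pts(t,['tray_handle','union_1','tin'])
E
```

```text
tcp [0.4422 0.2332 0.3597] jaw az -160.8 q [-1.25  0.65  1.24  1.79 -0.66  1.2  -2.61] op 0.607 F [-0.7 -0.  -0.8] t 54.35
row [-0.0052 -0.0008  0.1198] [ 0.08  0.11 -0.98]
54.4
platen_face [([0.5132, 0.2646, 0.0692], 0.78)]
shift px 2 17 0.446
px at 10,57mm 3.6 20.1
valve_grip [([0.4405, 0.2391, 0.2546], 0.75)]
tin [([0.3364, 0.2379, -0.0005], 0.64)]
measure [([0.3272, 0.1805, -0.0034], 0.68)]
tray_handle [([0.5521, 0.1713, 0.0274], 0.74)]
union_1 [([0.4915, 0.21, 0.0182], 0.82), ([0.4718, 0.2684, 0.0217], 0.6), ([0.5444, 0.2294, 0.016], 0.41)]
tin [([0.3376, 0.2406, 0.0037], 0.63)]
```

View pics/w47.png

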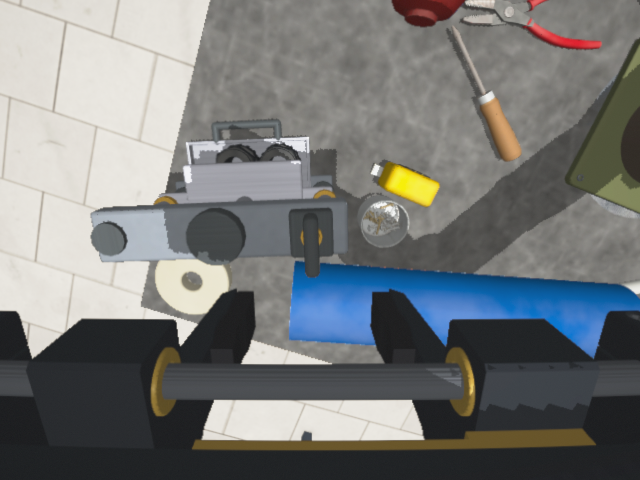

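View pics/s47.png

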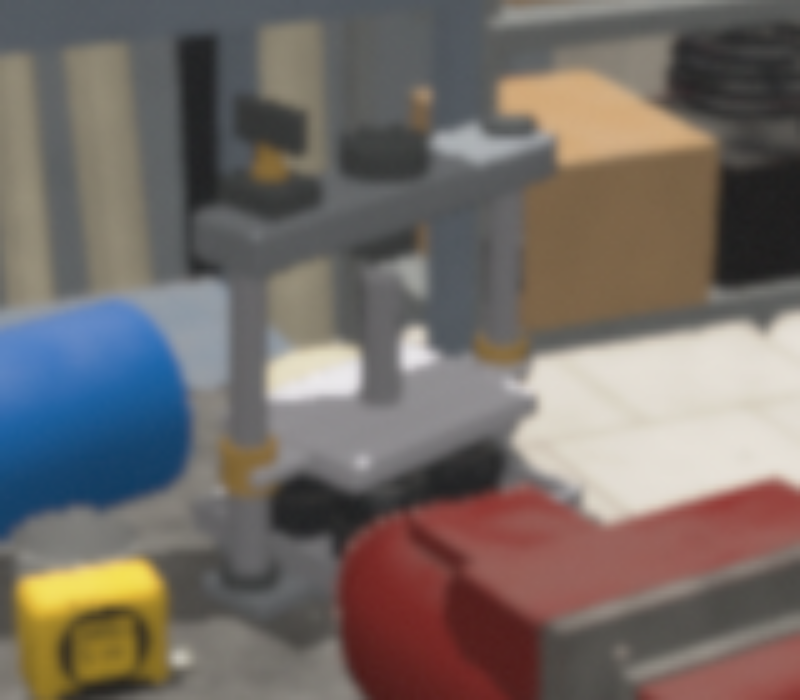

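```bash
python3 - <<'E'
import cv2,numpy as np
a=cv2.imread('pics/w47.png')[100:220,150:350];b=cv2.imread('pics/w36.png')[100:220,150:350]
s=cv2.imread('pics/s45.png')
cv2.imwrite('pics/cmp.png',np.vstack([cv2.resize(a,(500,300)),cv2.resize(b,(500,300))]))
E
```

```text
(no output)
```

View pics/cmp.png

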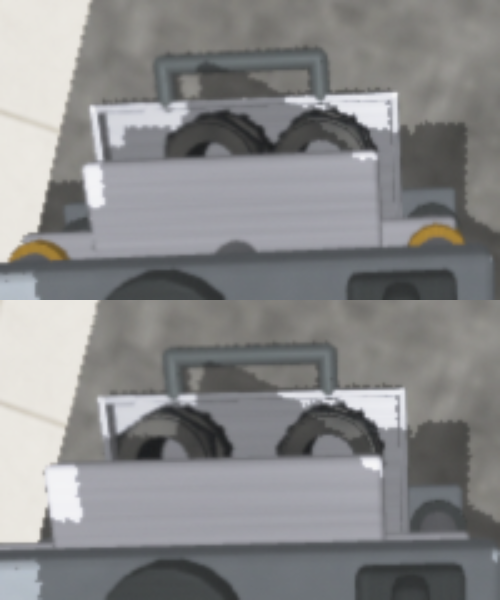

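```bash
python3 -c "
from plant import r
print(r.finish_job())"
```

```text
the job is handed in; nothing more can be done
None
```

I stood all four unions upright in the tray and pushed the tray home. I then cracked the valve to about 0.56 rad, and the platen sank at roughly 10–12 mm/s onto the unions. Once it was resting I shut the valve, let go and handed the job in at about 54 s. No verdict was reported.

**Final checks**
- **Tray:** at home the handle stopped moving while the pushing force kept rising, and its position looked the same at the end.
- **Platen:** its underside read about 69 mm above the bench, which matches resting on the unions, and it stayed there after the valve was shut. The reading is good to about 4 mm.
- **Valve:** I turned the wing back to its starting angle plus 1 degree against the stop, and the last picture shows it lying along the press's x.
- **Tin and tape measure:** both were found within a few millimetres of their first readings.
- **Robot:** the gripper is clear of everything.

**What went differently from plan**
- **Front union moved:** between the valve grip and the last picture, the front union on the -y side shifted about 22 mm sideways in the tray. I was not near it, so this was probably the random knock. It still looked upright and inside the tray, so I left it.
- **Rear unions:** in the last pictures these are mostly hidden under the platen, so the networks could only partly confirm them. Their uprightness rests on earlier views and on the platen height.
- **First union:** it settled about 10 mm too far forward, and I nudged it back with closed fingers.
- **Last union:** it stood at the edge of the arm's reach. I gripped it about 10 mm off its centre and higher up than planned, and the placing was clean.

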